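# Shut the dust gate behind the router fence and rake the blanks into the tray

## Robot

A 6-joint arm with a two-finger parallel gripper is mounted at the origin on the work surface. World frame = base frame: x ahead of the robot, y to its left, z up, the work surface at z = 0. Lengths are in mm, angles in rad, forces in N, time in s.
With the tool pointing down it reaches from about 350 to 950 mm from the base axis. Payload 17.4 kg.
Tool frame: the origin (TCP) lies midway between the tips of the shut fingers; the grasp point (between the pads) lies env.grasp_offset behind it (env.grasp_offset is the distance from the TCP to the grasp point, in mm); x points along the fingers, y is the direction in which the jaws open and shut, and the axes are right-handed (so a half turn about x gives the same grasp; the last joint's range is limited). The gripper opens to 93 mm and grips with 3 to 60 N. Pads are 15 mm wide; open, the fingers measure 128 mm over their backs; the gripper's body (75 mm by 188 mm) begins 65 mm behind the grasp point.
Start: joints at [1.185, 0.116, 1.442, -0, 1.584, -0.038], TCP at [230.069, 634.587, 218.646] pointing down, gripper open.
Joint ranges: [-2.83, 2.83], [-0.83, 2.19], [0.07, 2.5], [-1.14, 4.28], [0.01, 3], [-2.97, 2.97]. Speed limits (rad/s): [1.89, 1.89, 2.22, 3.14, 3.14, 3.14].

## Interface

Orientations are given as a rotation vector (axis times angle).
In Python, from rig import env gives the robot as it stands.
- The arm moves only by the tool apply_moves, never from a script. Its argument "steps" is a list that holds one entry, the list of rows, each a list of 7 numbers: the turn, a rotation vector about the tool's x, y, z scaled (see below), then the shift along the tool's x, y, z scaled (see below), then the gripper's target within -1 to 1 (fully open at 1, half-way at 0, shut at -1). In form: [[[ax, ay, az, dx, dy, dz, fingers], ...]]. A call has 1 to 5 rows; each row is the pose to reach, as a shift and turn from the pose commanded when the call began, along the tool's axes at that moment, turning the shorter way round; what a row does not reach only later rows make up. The controller multiplies each number of a shift by 500 mm and each number of a turn by 360 degrees. A row lasts 1/12 s, in which the tool goes at most 41.7 mm and 7.16 degrees, less where a joint would pass 70% of its speed; a pose out of reach is approached as far as the arm can. A call with a number of a shift or a turn outside -1 to 1 is refused whole. A call with a gripper value outside its range is refused whole. The fingers move at their own pace and stop on an object; "force" is the grip in N (left out, the last holds). Time passes only in rows, so rows that repeat a pose let the fingers close. It gives the time, the measured TCP pose, the force and the opening at its end, in the units of the state.
- env.sense(): the state, without advancing time (a new reading comes with each control period).
- env.read_camera(name): name is "scene" or "top"; returns the picture (400x640x3 uint8, red, green, blue); there is no depth.
- env.camera_info(name): a dict with "mtx" (3x3 intrinsics, pixels), "dist" ([k1, k2, p1, p2, k3] as OpenCV has them; the pictures are not rectified), "rvec" (rotation vector, rad) and "tvec" (3), from world to camera coordinates, as OpenCV has them. Camera axes: x right, y down, z forward; pixel columns grow to the right and rows downward; lengths in mm; the calibration is good to about 2 mm. A picture is of the moment at which its call begins. camera_info takes no time and is no camera call.
- env.hand_in(): hands the job in, once; it reports no verdict.
The state is a dict: "clock": time; "q": joint angles; "qvel": joint speeds; "effort": joint torques, N m; "tool_pos": TCP position; "orientation": TCP orientation; "ft_force": force on the tool from outside, world axes, zero at the start; "wrist_torque": the same for the moment, N m; "opening": finger opening in mm.
Only numpy, scipy, OpenCV 4.12 (cv2) and the standard library are available. Lean on these libraries where they do the work, as an engineer would, in place of code of your own. Each camera call takes 0.05 s, during which the arm holds its last target.

## Task

The routing run is finished: clear the router table with the bench rake. First reach over the fence with the rake and pull the dust gate behind it fully shut, so that nothing gets sucked away; only then reach in under the clear guard and rake both routed blanks off the front edge of the table into the parts tray. Touch gate and blanks only with the rake, do not strike the guard, leave the other things where they are, and lay the rake down again on the open bench, clear of the table and its tray.

Things in the scene. Friction and masses are not known exactly. Their poses are not given: they have to be found in the camera images.
- router_table: Fixed grey router-table top on the bench, 45 mm high, x -200..+270, y -200 (front edge)..+110. Origin: on the bench under the fence's front face; +x along the fence, +y behind it, z up. All x, y below in mm in this frame, heights above the bench. Behind the fence a plywood dust box (x 0..105, y 20..120, 151 high) and a 64 mm steel duct (axis y 75, height 110) from it to x -196.
- fence_top (a point): Plywood fence standing along x on the router table: front face y 0, back y 20, x -195..+265, top 160 mm above the bench (two black knobs behind it, lower). This point: middle of the top edge of its front face, at x 35, y 0.
- tray_floor (a point): Open plywood parts tray fixed along the table's front edge, its inside reaching up to that edge (the table's 45 mm high side is its back wall). Inside: x -122..+222, y -332..-200; floor 6 mm, rim of the other three sides 38 mm above the bench. This point: middle of its floor, at x 50, y -266.
- guard: Clear plastic guard, a fixed level shelf on the fence above the blanks. Origin and axes coincide with the router table's. x -95..+195, y -130..0; underside 150 mm above the bench (105 mm above the table), upper side 155 mm, two small brackets on it up to 162 mm. Open at the front and both ends.
- gate_slide (a joint): Opening of the blast gate in the duct behind the fence, m: 0 = fully shut (hard stop), 0.068 = fully drawn out to +y. Slides along y with about 3 N of friction, stays where left. Aluminium gate  x -102..-68, y 27..123, up to 159 mm high, with a small brass thumbscrew at y 55 up to 173 mm.
- gate_tab_top (a point): Middle of the top edge of the gate slide's end tab, 190 mm above the bench. The tab is an upright steel flap 44 mm wide (along x), 4 mm thick (y), 75 to 190 mm above the bench, at the slide's outer (+y) end, at x -85, y 142 when shut. To shut the gate, pull the tab's outer face towards the fence (-y). For 60 mm beyond it nothing stands taller than 20 mm.
- rake_grip (a point): Bench rake, loose, 0.22 kg. Handle (wood) 185 long, 24 wide, 28 high; then a straight steel rod 8 mm dia on the same axis, bent down square at its end to a blade. This point: on the handle's axis, 40 mm behind its front end, 145 before its rear end; grip across the 24 mm. As it lies it is 31 mm high; axes: x level towards the blade, y across, z up.
- rake_foot (a point): Middle of the lower edge of the rake's blade: a flat plate 80 mm wide, 36 high, 3 thick, square to the rod, 200 mm ahead of rake_grip along the rod; this edge is 55 mm below the rod's axis. The rake lies on this edge and the rear end of its handle, so handle and rod rise 6.8 degrees towards the blade, seen in its own axes (those of rake_grip).
- rake: The same rake; its origin is 31 mm below rake_grip along its z. Same axes.
- blank_long_centre (a point): Centre of a routed wooden blank 110 x 70 x 18 mm (x, y, z), about 0.1 kg, lying flat on the router table under the guard, with 30 mm or more between it and the fence.
- blank_short_centre (a point): Centre of a second blank, 90 x 70 x 18 mm (x, y, z), about 0.08 kg, lying likewise beside the other along the fence, their centres 130 mm or more apart. Which is nearer the robot varies.
- blank_long: The longer blank; origin 9 mm below its centre.
- blank_short: The shorter blank; origin 9 mm below its centre.
- push_block: Bystander: wooden push block 55 x 140 mm, 64 mm high, on the router table beyond the blanks. Origin under its centre.
- sanding_block: Bystander: sanding block 120 x 65 x 41 mm on the bench. Origin under its centre.
- mallet: Bystander: wooden mallet lying on the bench, 295 mm long, head 120 x 75 mm. Origin under the handle.
- try_square: Bystander: try square lying on the bench, stock 110 mm, blade 180 mm. Origin under the stock.

How it is judged:
By the outcome, as a careful person would: the job done as asked, in the order asked, and still so for the second after the job is handed in, with the robot touching nothing.
It also fails if it takes over 72 s, if anything falls off the work surface, if the arm or the gripper's body presses on something with over 40 N, if the wrist force passes 120 N, or if a joint passes its speed limit or range.

## Working session

There is one attempt and no reset: what is moved stays moved. The work goes in short steps, Python scripts to look and compute and a tool call to move; the robot and the scene stay as the last step left them, time stands still between calls to the robot, and variables do not carry over. Pictures are saved under pics/ and viewed, and the job is handed in when it is done.

Besides the shell and the picture viewer there is one more tool, called after "Emit:" by a JSON object that holds its "method" and its "body", one argument or row to a line. apply_moves: Moves the arm, as the interface text tells. Shifts and turns lie within -1 to 1; 1 stands for 500 mm of shift or 360 degrees of turn. Its arguments: {"type":"object","properties":{"steps":{"type":"array"},"force":{"type":"number"}},"required":["steps"]}

```bash
ls; mkdir -p pics; python3 - <<'E'
from rig import env
import cv2
print(env.sense()); print(env.grasp_offset)
for n in("scene","top"):
    im=env.read_camera(n); cv2.imwrite(f"pics/{n}0.png",im[:,:,::-1]); print(n,env.camera_info(n))
E
```

```text
pics
{'clock': 0.0, 'q': array([ 1.18516056e+00,  1.16495692e-01,  1.44228947e+00, -4.34996227e-06,
        1.58402637e+00, -3.77692926e-02]), 'qvel': array([-3.70004941e-04, -4.85584917e-04, -3.25415803e-04,  8.13048828e-05,
       -8.41124811e-04, -4.16427629e-04]), 'effort': array([ 2.98868828e-03, -7.21263957e+01, -6.22612882e+01,  7.80700520e-02,
        2.38787587e-02, -1.10126271e-04]), 'tool_pos': array([230.00939637, 634.36703143, 217.88361578]), 'orientation': array([ 0.2720334 ,  1.55375805, -0.27391453]), 'ft_force': array([-0.12987995,  0.51354894,  0.10442903]), 'wrist_torque': array([ 0.01914637, -0.01625772,  0.00109463]), 'opening': 92.8876886395358}
18.8
scene {'mtx': array([[430.1742917 ,   0.        , 326.17307316],
       [  0.        , 430.1742917 , 201.8718803 ],
       [  0.        ,   0.        ,   1.        ]]), 'dist': array([-0.03701112,  0.        ,  0.        ,  0.        ,  0.        ]), 'rvec': array([ 1.91770117,  1.62524231, -0.60552953]), 'tvec': array([ -59.9116481 , -341.06968388, 1802.56375442])}
top {'mtx': array([[462.90422036,   0.        , 321.55160367],
       [  0.        , 462.90422036, 199.60491249],
       [  0.        ,   0.        ,   1.        ]]), 'dist': array([-0.13489369,  0.        ,  0.        ,  0.        ,  0.        ]), 'rvec': array([ 2.14765495, -2.14727224,  0.12125153]), 'tvec': array([ -10.22696629,  591.01024948, 1571.5176479 ])}
```

View pics/scene0.png

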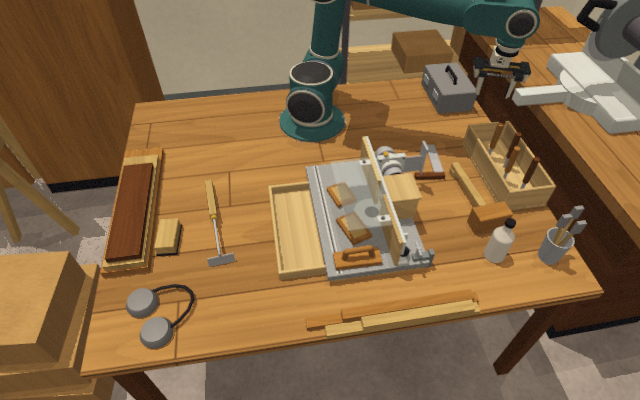

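View pics/top0.png

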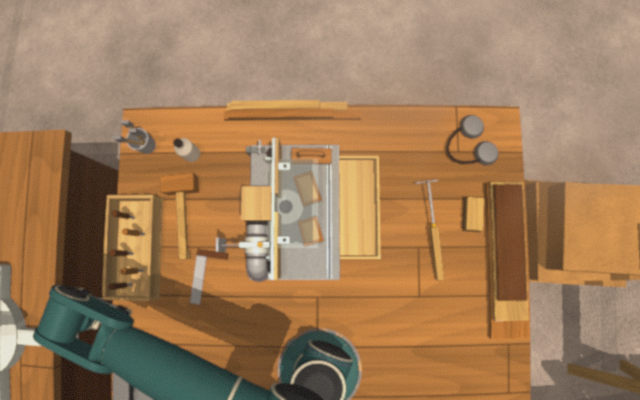

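```bash
python3 - <<'E'
import cv2
t=cv2.imread("pics/top0.png");s=cv2.imread("pics/scene0.png")
cv2.imwrite("pics/t_table.png",cv2.resize(t[130:290,190:390],None,fx=4,fy=3.75,interpolation=cv2.INTER_CUBIC))
cv2.imwrite("pics/t_rake.png",cv2.resize(t[170:290,390:500],None,fx=5,fy=5,interpolation=cv2.INTER_CUBIC))
cv2.imwrite("pics/s_table.png",cv2.resize(s[130:290,260:460],None,fx=4,fy=3.75,interpolation=cv2.INTER_CUBIC))
cv2.imwrite("pics/s_rake.png",cv2.resize(s[170:280,150:270],None,fx=5,fy=5,interpolation=cv2.INTER_CUBIC))
E
```

```text
(no output)
```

View pics/t_table.png

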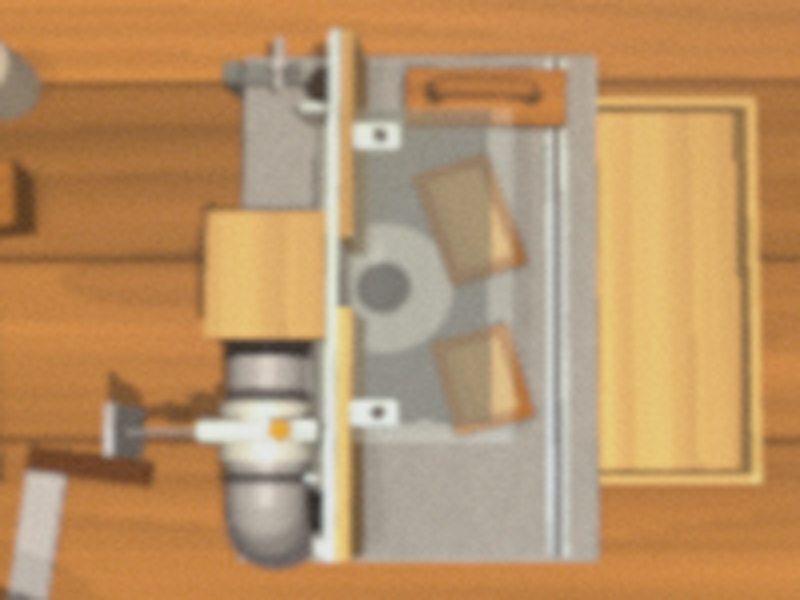

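View pics/t_rake.png

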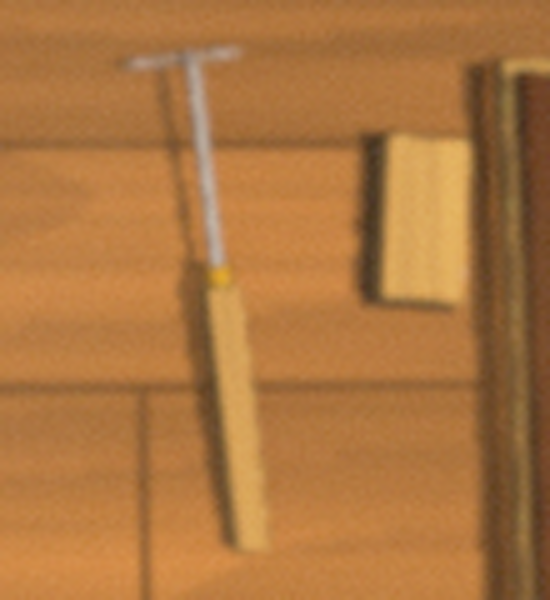

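View pics/s_table.png

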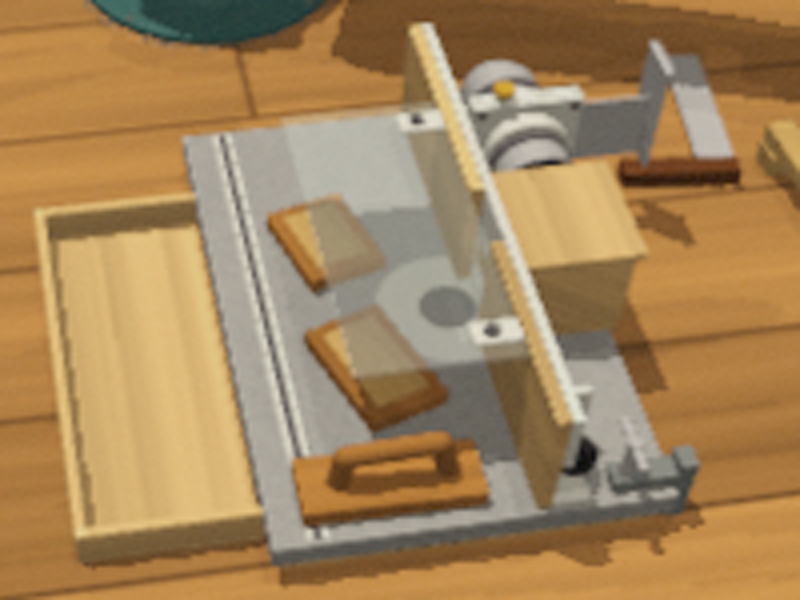

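View pics/s_rake.png

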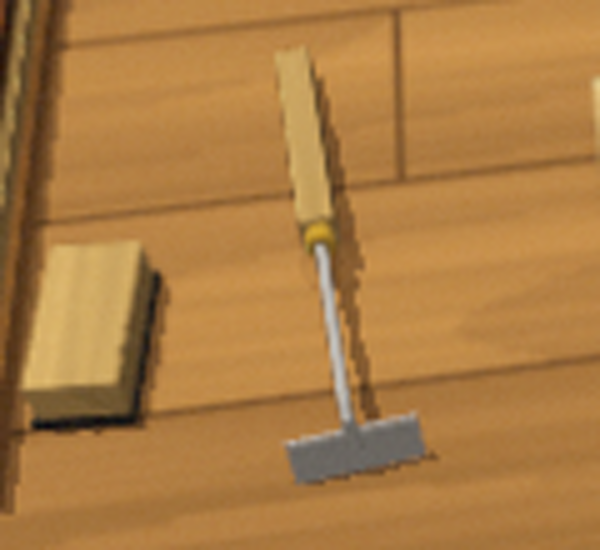

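```bash
cat > h.py <<'E'
import numpy as np, cv2
from scipy.optimize import least_squares
from scipy.spatial.transform import Rotation as R
import json
CI=json.load(open('ci.json')) 
CI={k:{a:np.array(b) for a,b in v.items()} for k,v in CI.items()}
def proj(n,P):
    c=CI[n];return cv2.projectPoints(np.array(P,float).reshape(-1,3),c['rvec'],c['tvec'],c['mtx'],c['dist'])[0].reshape(-1,2)
def unproj(n,uv,z):
    c=CI[n];p=cv2.undistortPoints(np.array(uv,float).reshape(-1,1,2),c['mtx'],c['dist']).reshape(-1,2)
    Rm=cv2.Rodrigues(c['rvec'])[0];C=-Rm.T@c['tvec']
    d=np.c_[p,np.ones(len(p))]@Rm
    return C+d*((z-C[2])/d[:,2])[:,None]
def T2W(P,t):
    P=np.array(P,float).reshape(-1,3);c,s=np.cos(t[2]),np.sin(t[2])
    return np.c_[t[0]+c*P[:,0]-s*P[:,1],t[1]+s*P[:,0]+c*P[:,1],P[:,2]]
def tt(X,Y):return (190+(X+.5)/4-.5,130+(Y+.5)/3.75-.5)
def st(X,Y):return (260+(X+.5)/4-.5,130+(Y+.5)/3.75-.5)
def tr(X,Y):return (390+(X+.5)/5-.5,170+(Y+.5)/5-.5)
def sr(X,Y):return (150+(X+.5)/5-.5,170+(Y+.5)/5-.5)
E
python3 - <<'E'
from rig import env
import json
json.dump({n:{k:v.tolist() for k,v in env.camera_info(n).items()} for n in("scene","top")},open('ci.json','w'))
from h import *
for n in CI: print(n,unproj(n,[(320,200)],0)); Rm=cv2.Rodrigues(CI[n]['rvec'])[0]; print(-Rm.T@CI[n]['tvec'])
obs=[('top',tt(598,57),(270,-200,45)),('top',tt(598,562),(-200,-200,45)),('scene',st(184,138),(-200,-200,45)),('scene',st(272,552),(270,-200,45)),
('scene',st(410,25),(-195,0,160)),('scene',st(572,420),(265,0,160)),('top',tt(330,30),(265,20,160)),('top',tt(333,560),(-195,20,160))]
f=lambda t:np.concatenate([proj(n,T2W(P,t))[0]-uv for n,uv,P in obs])
r=least_squares(f,[600,130,0],loss='soft_l1');print(r.x,np.round(r.fun.reshape(-1,2),1))
for P in r.x,:pass
for n,uv,P in obs: 
  print(n,P,unproj(n,[uv],P[2])-T2W([P],r.x))
E
```

```text
scene [[446.92902086 -37.27232772   0.        ]]
[1438.91752623 -196.2457567  1122.56758338]
top [[594.51502486  -3.99153493   0.        ]]
[ 384.49847293  -35.66384811 1633.99952195]
[5.15266844e+02 1.30251858e+02 4.15500032e-03] [[-0.9 -0.4]
 [ 0.1  0.1]
 [-0.5 -0.3]
 [ 0.2  0.1]
 [-0.4  0.3]
 [-3.4  1.2]
 [-0.2  0.2]
 [-2.5  0.6]]
top (270, -200, 45) [[-1.59176611 -3.25735667  0.        ]]
top (-200, -200, 45) [[0.19157294 0.28963691 0.        ]]
scene (-200, -200, 45) [[1.71871841 1.45795417 0.        ]]
scene (270, -200, 45) [[-0.31289367 -0.6356771   0.        ]]
scene (-195, 0, 160) [[-1.54825224e+00  1.85434945e+00 -1.13686838e-13]]
scene (265, 0, 160) [[-2.50734338e+00  1.04763065e+01 -1.13686838e-13]]
top (265, 20, 160) [[ 0.57123681 -0.70231539  0.        ]]
top (-195, 20, 160) [[ 1.99483835 -7.79764741  0.        ]]
```

```bash
cat > ov.py <<'E'
from h import *
import sys
def draw(n,src,out,t,box,f,extra=[]):
    im=cv2.imread(src);u0,v0,u1,v1=box
    c=cv2.resize(im[v0:v1,u0:u1],None,fx=f,fy=f,interpolation=cv2.INTER_CUBIC)
    def line(P,col,w=None):
        P=np.array(P,float)
        p=proj(n,T2W(P,t) if w is None else P)
        p=((p-[u0,v0]+.5)*f-.5)
        cv2.polylines(c,[np.round(p*8).astype(int).reshape(-1,1,2)],False,col,1,cv2.LINE_AA,3)
    def rect(x0,x1,y0,y1,z,col): line([(x0,y0,z),(x1,y0,z),(x1,y1,z),(x0,y1,z),(x0,y0,z)],col)
    if t is not None:
        rect(-200,270,-200,110,45,(255,0,0)); rect(-195,265,0,20,160,(0,255,0)); rect(-122,222,-332,-200,38,(255,0,255))
        rect(-95,195,-130,0,155,(255,255,0)); rect(0,105,20,120,151,(0,0,255))
    for P,col in extra: line(P,col,1)
    cv2.imwrite(out,c)
E
python3 - <<'E'
from ov import *
t=[515.2,130.2,.0042]
draw('top','pics/top0.png','pics/o1.png',t,(190,130,390,290),4)
draw('scene','pics/scene0.png','pics/o2.png',t,(260,130,460,280),4)
E
```

```text
(no output)
```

View pics/o1.png

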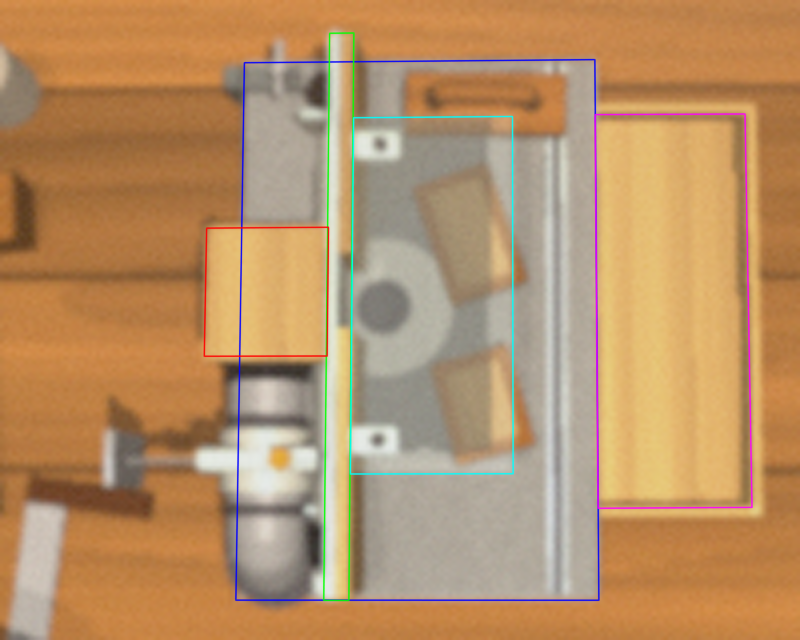

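View pics/o2.png

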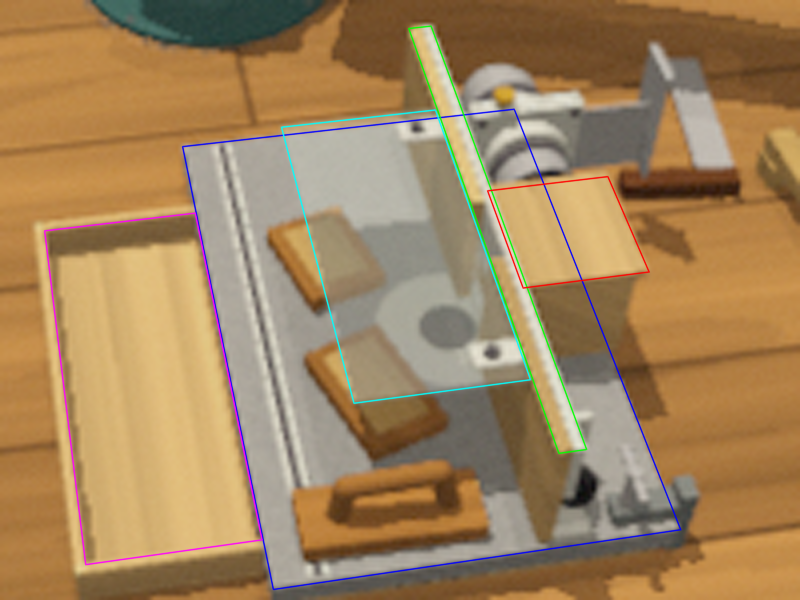

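```bash
python3 - <<'E'
from ov import *
a=np.radians(6.8)
def rk(P,p):
    P=np.array(P,float).reshape(-1,3)
    L=np.c_[P[:,0]*np.cos(a)-P[:,2]*np.sin(a),P[:,1],31+P[:,0]*np.sin(a)+P[:,2]*np.cos(a)]
    return T2W(L,p)
obs=[('top',tr(127,65),(200,40,-19)),('top',tr(242,50),(200,-40,-19)),('top',tr(250,548),(-145,0,14)),('top',tr(219,277),(43,0,8)),
('scene',sr(298,483),(200,-40,-55)),('scene',sr(424,455),(200,40,-55)),('scene',sr(287,442),(200,-40,-19)),('scene',sr(416,413),(200,40,-19)),('scene',sr(293,50),(-145,0,14)),('scene',sr(318,235),(43,0,8))]
f=lambda t:np.concatenate([proj(n,rk(P,t))[0]-uv for n,uv,P in obs])
r=least_squares(f,[500,-300,0],loss='soft_l1');print('rake',r.x,np.round(r.fun.reshape(-1,2),1).tolist())
p=r.x
E3=[]
for z in(0,):
  E3+=[(rk([(200,40,-19),(200,-40,-19),(200,-40,-55),(200,40,-55),(200,40,-19)],p),(255,0,0)),(rk([(-145,12,14),(40,12,14),(40,-12,14),(-145,-12,14),(-145,12,14)],p),(0,255,0)),(rk([(40,0,0),(200,0,0)],p),(0,0,255))]
draw('top','pics/top0.png','pics/o3.png',None,(390,170,500,290),5,E3)
draw('scene','pics/scene0.png','pics/o4.png',None,(150,170,270,280),5,E3)
t=(515.2,130.2,.003)
q=lambda X,Y:(190+(X+.5)/4-.5,130+(Y+.5)/4-.5)
s=lambda X,Y:(260+(X+.5)/4-.5,130+(Y+.5)/4-.5)
print('tab top',unproj('top',[q(107,430),q(107,487)],190),unproj('scene',[s(651,46),s(664,80)],190))
# blanks: fit top-face corners z=63
for nm,(lx),tc,sc in (('far',110,[(415,185),(489,166),(526,280),(456,303)],[(305,355),(375,325),(447,407),(377,459)]),
                 ('near',90,[(432,374),(507,345),(535,443),(460,463)],[(268,236),(340,207),(385,272),(320,310)])):
  print(nm,unproj('top',[q(*c) for c in tc],[60]).round(),unproj('scene',[s(*c) for c in sc],[60]).round())
E
```

```text
rake [ 456.66169888 -402.00242856 -106.69752274] [[0.3, -0.1], [-0.4, 0.3], [0.3, 0.8], [0.1, 1.0], [-0.1, 0.6], [0.6, 0.3], [-0.4, 1.1], [0.3, 1.0], [0.0, 0.0], [0.2, -1.0]]
tab top [[452.47607539 318.58427112 190.        ]
 [407.74023388 317.48764522 190.        ]] [[408.77136257 314.6378621  190.        ]
 [451.34678576 311.74334607 190.        ]]
far [[671.  87.  60.]
 [688.  23.  60.]
 [588.  -9.  60.]
 [568.  51.  60.]] [[586.  -8.  60.]
 [564.  54.  60.]
 [655.  92.  60.]
 [695.  27.  60.]]
near [[507.  71.  60.]
 [532.   7.  60.]
 [449. -17.  60.]
 [432.  47.  60.]] [[452. -15.  60.]
 [428.  52.  60.]
 [508.  74.  60.]
 [541.  13.  60.]]
```

View pics/o3.png

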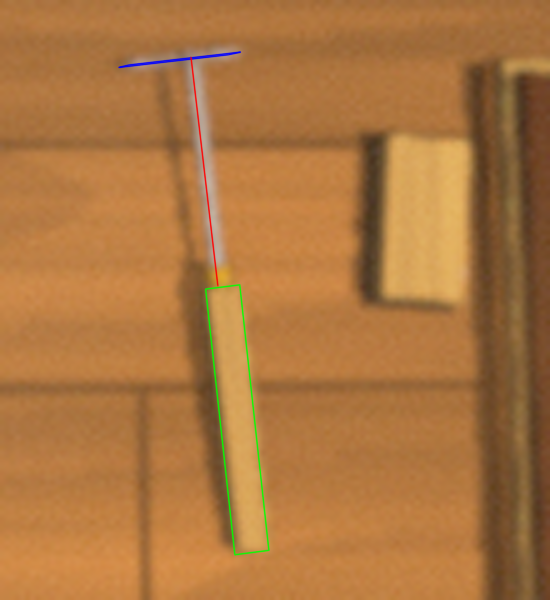

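View pics/o4.png

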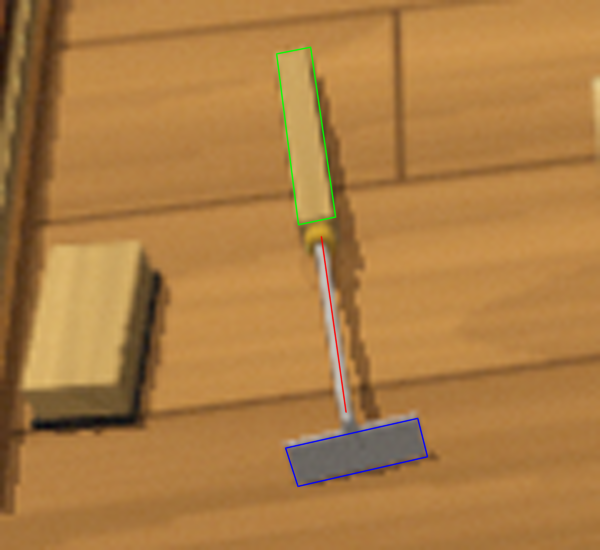

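```bash
cat > pl.py <<'E'
from h import *
import json,sys
# commanded pose state: pos, rotvec
def load(): d=json.load(open('cmd.json'));return np.array(d['p']),R.from_rotvec(d['r'])
def save(p,r): json.dump({'p':list(map(float,p)),'r':list(map(float,r.as_rotvec()))},open('cmd.json','w'))
def rot(yaw,pitch=0,sgn=1):
    """rod yaw (deg world), pitch up deg; tool x=-rod z; tool y=sgn*rod y"""
    M=R.from_euler('ZY',[yaw,-pitch],degrees=True).as_matrix()
    x=-M[:,2];y=sgn*M[:,1];return R.from_matrix(np.c_[x,y,np.cross(x,y)])
def rows(wps,fing):
    """wps list of (grasp pos xyz, R); prints rows"""
    p0,r0=load();out=[];pl,rl=p0,r0
    for i,(g,r) in enumerate(wps):
        p=np.array(g,float)+18.8*r.as_matrix()[:,0]
        a=(r0.inv()*r).as_rotvec()/(2*np.pi);d=r0.inv().apply(p-p0)/500
        f=fing[i] if isinstance(fing,list) else fing
        row=[*np.round(a,4),*np.round(d,4),f]
        out.append([float(v) for v in row])
        st=np.linalg.norm(p-pl);an=np.degrees((rl.inv()*r).magnitude())
        print(i,'step %.1f mm %.2f deg'%(st,an),'!!' if st>41 or an>7.1 else '')
        pl,rl=p,r
    print(json.dumps([out]))
    # commanded pose from rounded row
    w=out[-1]; json.dump({'p':(p0+r0.apply(np.array(w[3:6])*500)).tolist(),'r':(r0*R.from_rotvec(np.array(w[:3])*2*np.pi)).as_rotvec().tolist()},open('cmd_next.json','w'))
def commit():
    import shutil;shutil.copy('cmd_next.json','cmd.json')
def interp(g0,r0,g1,r1,n):
    rv=(r0.inv()*r1).as_rotvec()
    return [(np.array(g0)+(np.array(g1)-np.array(g0))*k/n, r0*R.from_rotvec(rv*k/n)) for k in range(1,n+1)]
def cur():
    p,r=load();return p-18.8*r.as_matrix()[:,0],r
E
python3 - <<'E'
from pl import *
from rig import env
s=env.sense(); r=R.from_rotvec(s['orientation']);print(r.as_matrix().round(4))
json.dump({'p':[230.069,634.587,218.646],'r':s['orientation'].tolist()},open('cmd.json','w'))
print(np.degrees(s['q']))
for sg in(1,-1): print(rot(6.7,6.8,sg).as_matrix().round(3), np.degrees((r.inv()*rot(6.7,6.8,sg)).magnitude()))
# push block & square check
q=lambda X,Y:(190+(X+.5)/4-.5,130+(Y+.5)/4-.5)
print(unproj('top',[q(405,130),q(565,135)],64),unproj('top',[q(25,490),q(150,505)],10))
E
```

```text
[[-4.000e-04  3.408e-01  9.401e-01]
 [-1.000e-03  9.401e-01 -3.408e-01]
 [-1.000e+00 -1.000e-03 -1.000e-04]]
[ 6.79062568e+01  6.67144435e+00  8.26313730e+01  9.75441972e-04
  9.07566039e+01 -2.16647809e+00]
[[ 0.118 -0.117  0.986]
 [ 0.014  0.993  0.116]
 [-0.993 -0.     0.118]] 27.4708783625677
[[ 0.118  0.117 -0.986]
 [ 0.014 -0.993 -0.116]
 [-0.993  0.    -0.118]] 153.4239531156617
[[718.7049891   95.94085611  64.        ]
 [713.92110995 -42.62410935  64.        ]] [[407.34539354 435.52118781  10.        ]
 [395.12350273 322.63079481  10.        ]]
```

```bash
python3 - <<'E'
from pl import *
# rake yaw-convention: tool y = -rod y => yaw_rod = yaw_y+90 ; start yaw_y=70.07 -> rod 160.07
N=30
rs,ph0=np.hypot(230.07,634.59),np.degrees(np.arctan2(634.59,230.07))
G=np.array([456.7,-402.0]);re,ph1=np.hypot(*G),np.degrees(np.arctan2(G[1],G[0]))
W=[]
for k in range(1,N+1):
    s=k/N; s2=s*s*(3-2*s)*.5+s*.5
    rr=rs+(re-rs)*s2;ph=np.radians(ph0+(ph1-ph0)*s2)
    z=237.4+min(k/5,1)*85 - (max(k-25,0)/5)*180
    W.append(((rr*np.cos(ph),rr*np.sin(ph),z),rot(160.07+(6.7-160.07)*s2,6.8*s,-1)))
for c in range(6):
    rows(W[5*c:5*c+5],1 if c<5 else .3);commit()
print(load()[0],cur()[0])
E
```

```text
0 step 29.3 mm 2.82 deg 
1 step 32.7 mm 3.29 deg 
2 step 36.0 mm 3.73 deg 
3 step 39.0 mm 4.14 deg 
4 step 41.8 mm 4.52 deg !!
[[[0.0078, 0.0006, 0.0002, -0.0339, -0.0033, 0.0478, 1.0], [0.0169, 0.0013, 0.0002, -0.0679, -0.0093, 0.1034, 1.0], [0.0273, 0.0019, 0.0003, -0.1019, -0.0189, 0.1661, 1.0], [0.0388, 0.0025, 0.0005, -0.1359, -0.033, 0.2349, 1.0], [0.0513, 0.0031, 0.0007, -0.1699, -0.0524, 0.3087, 1.0]]]
0 step 40.9 mm 4.85 deg 
1 step 43.4 mm 5.16 deg !!
2 step 45.5 mm 5.44 deg !!
3 step 47.4 mm 5.67 deg !!
4 step 48.9 mm 5.88 deg !!
[[[0.0135, 0.0007, 0.0003, -0.0016, 0.0006, 0.0819, 1.0], [0.0278, 0.0013, 0.0006, -0.0033, -0.0043, 0.1685, 1.0], [0.0429, 0.0019, 0.0011, -0.0051, -0.0155, 0.2588, 1.0], [0.0586, 0.0025, 0.0016, -0.0069, -0.0337, 0.3518, 1.0], [0.0749, 0.0031, 0.0022, -0.0087, -0.0595, 0.4461, 1.0]]]
0 step 50.1 mm 6.05 deg !!
1 step 51.0 mm 6.18 deg !!
2 step 51.7 mm 6.29 deg !!
3 step 52.0 mm 6.35 deg !!
4 step 52.1 mm 6.39 deg !!
[[[0.0168, 0.0006, 0.0007, -0.004, 0.0128, 0.0993, 1.0], [0.0339, 0.0013, 0.0015, -0.008, 0.0179, 0.2012, 1.0], [0.0514, 0.0019, 0.
[... 767 characters left out ...]
026, -0.0133, 0.0699, 0.1689, 1.0], [0.0469, 0.0019, 0.004, -0.0198, 0.0939, 0.251, 1.0], [0.0612, 0.0025, 0.0053, -0.0261, 0.1114, 0.3301, 1.0], [0.0746, 0.0031, 0.0066, -0.0321, 0.123, 0.4051, 1.0]]]
0 step 50.4 mm 4.52 deg !!
1 step 48.3 mm 4.14 deg !!
2 step 46.2 mm 3.73 deg !!
3 step 44.1 mm 3.29 deg !!
4 step 42.0 mm 2.82 deg !!
[[[0.0125, 0.0007, 0.0013, 0.0658, 0.0377, 0.0664, 0.3], [0.0239, 0.0013, 0.0025, 0.1319, 0.0692, 0.1295, 0.3], [0.0342, 0.0019, 0.0036, 0.1984, 0.0949, 0.1883, 0.3], [0.0433, 0.0025, 0.0047, 0.2654, 0.1155, 0.2417, 0.3], [0.051, 0.0031, 0.0056, 0.3331, 0.1315, 0.289, 0.3]]]
[ 458.90563721 -401.72443253  123.71347666] [ 456.69992156 -401.98234516  142.38185366]
```

```bash
python3 - <<'E'
from pl import *
from rig import env
json.dump({'p':[230.069,634.587,218.646],'r':env.sense()['orientation'].tolist()},open('cmd.json','w'))
N=40
rs,ph0=np.hypot(230.07,634.59),np.degrees(np.arctan2(634.59,230.07))
G=np.array([456.7,-402.0]);re,ph1=np.hypot(*G),np.degrees(np.arctan2(G[1],G[0]))
W=[]
for k in range(1,N+1):
    s=k/N; s2=s*.85+.15*s*s*(3-2*s)
    rr=rs+(re-rs)*s2;ph=np.radians(ph0+(ph1-ph0)*s2)
    z=237.4+min(k/10,1)*80 - (max(k-30,0)/10)*180
    W.append(((rr*np.cos(ph),rr*np.sin(ph),z),rot(160.07+(6.7-160.07)*s2,6.8*s,-1)))
for c in range(8):
    rows(W[5*c:5*c+5],1 if c<7 else .3);commit()
print(load()[0],cur()[0])
E
```

```text
0 step 29.3 mm 3.31 deg 
1 step 29.9 mm 3.39 deg 
2 step 30.5 mm 3.47 deg 
3 step 31.1 mm 3.54 deg 
4 step 31.5 mm 3.61 deg 
[[[0.0092, 0.0005, 0.0002, -0.0159, -0.0041, 0.0563, 1.0], [0.0186, 0.0009, 0.0002, -0.0319, -0.0106, 0.1136, 1.0], [0.0282, 0.0014, 0.0003, -0.0479, -0.0199, 0.1717, 1.0], [0.038, 0.0019, 0.0004, -0.0639, -0.0319, 0.2305, 1.0], [0.048, 0.0024, 0.0005, -0.0799, -0.0469, 0.2897, 1.0]]]
0 step 32.0 mm 3.68 deg 
1 step 32.4 mm 3.73 deg 
2 step 32.8 mm 3.79 deg 
3 step 33.2 mm 3.84 deg 
4 step 33.5 mm 3.89 deg 
[[[0.0102, 0.0004, 0.0002, -0.0169, 0.0006, 0.0617, 1.0], [0.0206, 0.0009, 0.0004, -0.0339, -0.0018, 0.1243, 1.0], [0.0311, 0.0014, 0.0006, -0.0508, -0.0073, 0.1875, 1.0], [0.0417, 0.0018, 0.0009, -0.0678, -0.0159, 0.251, 1.0], [0.0525, 0.0023, 0.0012, -0.0847, -0.0278, 0.3147, 1.0]]]
0 step 32.8 mm 3.93 deg 
1 step 33.0 mm 3.97 deg 
2 step 33.2 mm 4.00 deg 
3 step 33.4 mm 4.03 deg 
4 step 33.5 mm 4.06 deg 
[[[0.0109, 0.0005, 0.0003, -0.002, 0.0064, 0.0652, 1.0], [0.0219, 0.001, 0.0007, -0.0039, 0.0095, 0.1311, 1.0], [0.033, 0.0014, 0.0011, -0.0059, 0.0093, 
[... 1525 characters left out ...]
0213, 0.001, 0.002, 0.062, 0.0542, 0.1153, 1.0], [0.0318, 0.0015, 0.003, 0.0929, 0.0767, 0.1735, 1.0], [0.0421, 0.0019, 0.004, 0.1239, 0.0962, 0.2318, 1.0], [0.0522, 0.0024, 0.0051, 0.1548, 0.1127, 0.2898, 1.0]]]
0 step 33.4 mm 3.62 deg 
1 step 32.9 mm 3.54 deg 
2 step 32.4 mm 3.47 deg 
3 step 31.8 mm 3.39 deg 
4 step 31.3 mm 3.31 deg 
[[[0.01, 0.0005, 0.001, 0.0309, 0.0307, 0.0507, 0.3], [0.0198, 0.0009, 0.0021, 0.0618, 0.0586, 0.1018, 0.3], [0.0293, 0.0014, 0.0032, 0.0927, 0.0837, 0.1529, 0.3], [0.0386, 0.0019, 0.0042, 0.1235, 0.1062, 0.2038, 0.3], [0.0478, 0.0023, 0.0053, 0.1545, 0.1262, 0.2544, 0.3]]]
[ 458.92563487 -401.75872773  118.70792899] [ 456.71865069 -402.01856999  137.3761293 ]
```

Emit:
{"method": "apply_moves", "body": {
  "steps": [
    [[0.009,0,0,-0.016,-0.004,0.056,1],[0.019,0.001,0,-0.032,-0.011,0.114,1],[0.028,0.001,0,-0.048,-0.02,0.172,1],[0.038,0.002,0,-0.064,-0.032,0.23,1],[0.048,0.002,0,-0.08,-0.047,0.29,1]]
  ]
}}

```text
clock: 0.52
tool_pos: [359.3, 562.3, 258.5]
orientation: [0.513, 1.523, -0.51]
ft_force: [-0.7, 0.8, -0.3]
opening: 93.1
```

Emit:
{"method": "apply_moves", "body": {
  "steps": [
    [[0.01,0,0,-0.017,0.001,0.062,1],[0.021,0.001,0,-0.034,-0.002,0.124,1],[0.031,0.001,0,-0.051,-0.007,0.188,1],[0.042,0.002,0.001,-0.068,-0.016,0.251,1],[0.053,0.002,0.001,-0.085,-0.028,0.315,1]]
  ]
}}

```text
clock: 0.93
tool_pos: [476.8, 455.2, 299.1]
orientation: [0.779, 1.454, -0.763]
ft_force: [0.1, 0.6, 0.1]
opening: 93.6
```

Emit:
{"method": "apply_moves", "body": {
  "steps": [
    [[0.011,0,0,-0.002,0.006,0.065,1],[0.022,0.001,0.001,-0.004,0.01,0.131,1],[0.033,0.001,0.001,-0.006,0.009,0.198,1],[0.044,0.002,0.002,-0.008,0.006,0.264,1],[0.056,0.002,0.002,-0.01,-0.001,0.331,1]]
  ]
}}

```text
clock: 1.35
tool_pos: [568.0, 317.0, 299.7]
orientation: [1.059, 1.341, -1.021]
ft_force: [0.4, 1.2, 0.9]
opening: 93.1
```

Emit:
{"method": "apply_moves", "body": {
  "steps": [
    [[0.011,0,0,-0.003,0.013,0.066,1],[0.023,0.001,0.001,-0.006,0.022,0.132,1],[0.034,0.001,0.002,-0.009,0.028,0.2,1],[0.046,0.002,0.002,-0.012,0.031,0.267,1],[0.057,0.002,0.003,-0.015,0.03,0.334,1]]
  ]
}}

```text
clock: 1.77
tool_pos: [621.3, 157.7, 301.0]
orientation: [1.342, 1.18, -1.273]
ft_force: [0.5, 0.8, 0.3]
opening: 92.9
```

Emit:
{"method": "apply_moves", "body": {
  "steps": [
    [[0.011,0,0.001,-0.004,0.019,0.064,1],[0.023,0.001,0.001,-0.008,0.035,0.129,1],[0.034,0.001,0.002,-0.012,0.047,0.194,1],[0.046,0.002,0.003,-0.016,0.056,0.259,1],[0.057,0.002,0.004,-0.019,0.061,0.325,1]]
  ]
}}

```text
clock: 2.18
tool_pos: [631.3, -7.5, 302.5]
orientation: [1.618, 0.968, -1.509]
ft_force: [0.8, 0.2, -0.3]
opening: 93.0
```

Emit:
{"method": "apply_moves", "body": {
  "steps": [
    [[0.011,0,0.001,-0.004,0.025,0.06,1],[0.022,0.001,0.002,-0.009,0.046,0.121,1],[0.033,0.001,0.003,-0.014,0.064,0.182,1],[0.044,0.002,0.004,-0.018,0.079,0.243,1],[0.055,0.002,0.004,-0.023,0.09,0.304,1]]
  ]
}}

```text
clock: 2.6
tool_pos: [600.1, -163.3, 304.5]
orientation: [1.871, 0.718, -1.721]
ft_force: [-0.3, -1.0, -0.5]
opening: 92.9
```

Emit:
{"method": "apply_moves", "body": {
  "steps": [
    [[0.011,0,0.001,0.031,0.029,0.057,1],[0.021,0.001,0.002,0.062,0.054,0.115,1],[0.032,0.001,0.003,0.093,0.077,0.174,1],[0.042,0.002,0.004,0.124,0.096,0.232,1],[0.052,0.002,0.005,0.155,0.113,0.29,1]]
  ]
}}

```text
clock: 3.02
tool_pos: [536.5, -298.7, 215.3]
orientation: [2.095, 0.427, -1.898]
ft_force: [0.3, 0.0, 0.4]
opening: 92.9
```

```bash
cat >> pl.py <<'E'
def sent(*rws):
    for w in rws:
        p,r=load();save(p+r.apply(np.array(w[3:6])*500),r*R.from_rotvec(np.array(w[:3])*2*np.pi))
def go(g,r,n,fing,dec=3):
    """interp from cmd to grasp pose, n rows split in calls; prints rounded, updates cmd as if sent"""
    g0,r0=cur(); W=interp(g0,r0,g,r,n)
    for c in range(0,n,5):
        p0,rr=load();out=[];pl,rl=p0,rr
        for g_,r_ in W[c:c+5]:
            p=np.array(g_,float)+18.8*r_.as_matrix()[:,0]
            row=[round(float(v),dec)+0. for v in (*((rr.inv()*r_).as_rotvec()/(2*np.pi)),*(rr.inv().apply(p-p0)/500))]
            st=np.linalg.norm(p-pl);an=np.degrees((rl.inv()*r_).magnitude())
            if st>41 or an>7: print('!!',st,an)
            pl,rl=p,r_; out.append(row+[fing])
        print(json.dumps([out])); sent(out[-1])
    print('end cmd grasp',cur()[0].round(1),'err',(cur()[0]-g).round(2), np.degrees((cur()[1].inv()*r).magnitude()).round(2))
E
python3 - <<'E'
from pl import *
json.dump({'p':[230.069,634.587,218.646],'r':[ 0.2720334 ,  1.55375805, -0.27391453]},open('cmd.json','w'))
sent([0.048, 0.002, 0, -0.08, -0.047, 0.29],[0.053, 0.002, 0.001, -0.085, -0.028, 0.315],[0.056, 0.002, 0.002, -0.01, -0.001, 0.331],[0.057, 0.002, 0.003, -0.015, 0.03, 0.334],[0.057, 0.002, 0.004, -0.019, 0.061, 0.325],[0.055, 0.002, 0.004, -0.023, 0.09, 0.304],[0.052, 0.002, 0.005, 0.155, 0.113, 0.29])
print(load()[0],load()[1].as_rotvec())
go((456.7,-402,110),rot(6.7,6.8,-1),8,.3)
go((456.7,-402,32),rot(6.7,6.8,-1),5,.3)
E
```

```text
[ 537.47154762 -297.50347002  217.39496705] [ 2.09126767  0.42874319 -1.8965518 ]
[[[0.006, 0.0, 0.0, 0.029, 0.016, 0.031, 0.3], [0.012, 0.001, 0.001, 0.058, 0.031, 0.063, 0.3], [0.018, 0.001, 0.001, 0.087, 0.047, 0.094, 0.3], [0.024, 0.002, 0.002, 0.115, 0.062, 0.125, 0.3], [0.03, 0.002, 0.002, 0.144, 0.078, 0.157, 0.3]]]
[[[0.005, 0.001, 0.0, 0.029, 0.021, 0.028, 0.3], [0.011, 0.001, 0.001, 0.058, 0.042, 0.056, 0.3], [0.017, 0.001, 0.001, 0.086, 0.062, 0.085, 0.3]]]
end cmd grasp [ 456.5 -401.8  110.1] err [-0.18  0.15  0.14] 0.22
[[[0.0, 0.0, 0.0, 0.031, 0.0, 0.004, 0.3], [0.0, 0.0, 0.0, 0.062, 0.0, 0.007, 0.3], [0.0, 0.0, 0.0, 0.093, 0.0, 0.011, 0.3], [0.0, 0.0, 0.0, 0.124, 0.0, 0.014, 0.3], [0.0, 0.0, 0.0, 0.155, 0.001, 0.018, 0.3]]]
end cmd grasp [ 456.6 -402.2   32.1] err [-0.12 -0.25  0.12] 0.22
```

Emit:
{"method": "apply_moves", "body": {
  "steps": [
    [[0.006,0.0,0.0,0.029,0.016,0.031,0.3],[0.012,0.001,0.001,0.058,0.031,0.063,0.3],[0.018,0.001,0.001,0.087,0.047,0.094,0.3],[0.024,0.002,0.002,0.115,0.062,0.125,0.3],[0.03,0.002,0.002,0.144,0.078,0.157,0.3]]
  ]
}}

```text
clock: 3.43
tool_pos: [487.6, -363.1, 136.7]
orientation: [2.22, 0.246, -1.987]
ft_force: [-0.0, 0.3, 0.4]
opening: 64.0
```

Emit:
{"method": "apply_moves", "body": {
  "steps": [
    [[0.005,0.001,0.0,0.029,0.021,0.028,0.3],[0.011,0.001,0.001,0.058,0.042,0.056,0.3],[0.017,0.001,0.001,0.086,0.062,0.085,0.3],[0.017,0.001,0.001,0.086,0.062,0.085,0.3]]
  ]
}}

```text
clock: 3.77
tool_pos: [456.4, -401.9, 86.8]
orientation: [2.287, 0.138, -2.042]
ft_force: [0.5, -0.3, -0.5]
opening: 60.6
```

```bash
python3 - <<'E'
from rig import env
from pl import *
s=env.sense();r=R.from_rotvec(s['orientation']);print(s['tool_pos']-18.8*r.as_matrix()[:,0],s['tool_pos'],s['q'],s['opening'])
im=env.read_camera('scene')[:,:,::-1];cv2.imwrite('pics/a1.png',cv2.resize(im[130:290,140:290],None,fx=4,fy=3.75))
E
```

```text
[ 454.2863416  -402.29162169  105.44445036] [ 456.3821315  -401.93997898   86.76494255] [-0.81067781 -0.00576041  1.78857354  0.0974757   1.29644753  0.62153035] 60.55272555398053
```

View pics/a1.png

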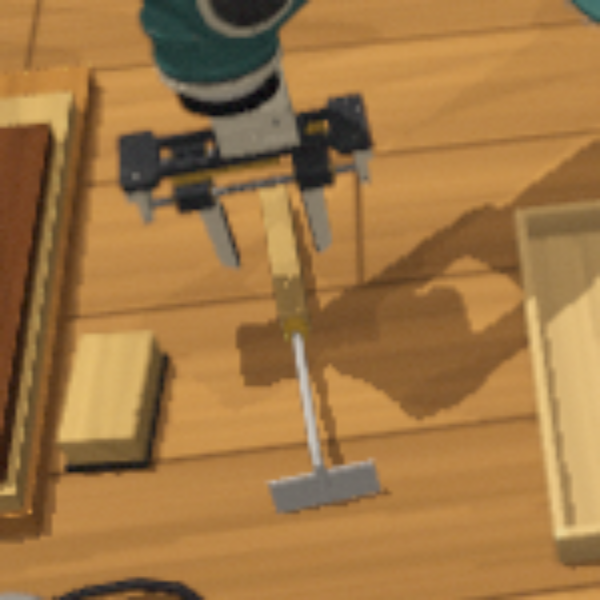

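Emit:
{"method": "apply_moves", "body": {
  "steps": [
    [[0,0,0,0,0,0,0.3],[0,0,0,0,0,0,0.3]]
  ]
}}

```text
clock: 3.98
tool_pos: [459.5, -401.2, 91.4]
orientation: [2.286, 0.139, -2.033]
ft_force: [0.6, 0.3, 0.2]
opening: 60.7
```

Emit:
{"method": "apply_moves", "body": {
  "steps": [
    [[0,0,0,0,0,0,0.3],[0,0,0,0,0,0,0.3]]
  ]
}}

```text
clock: 4.15
tool_pos: [459.5, -401.1, 91.3]
orientation: [2.286, 0.139, -2.033]
ft_force: [0.5, 0.2, -0.1]
opening: 60.5
```

```bash
python3 - <<'E'
from rig import env
from pl import *
s=env.sense();print(s['tool_pos'],load()[0],s['orientation'],load()[1].as_rotvec(),np.degrees((load()[1].inv()*R.from_rotvec(s['orientation'])).as_rotvec()))
E
```

```text
[ 459.46239777 -401.14845339   91.27054043] [ 458.73228794 -401.96383412   13.44108227] [ 2.28628183  0.13904092 -2.03323278] [ 2.28546631  0.13745559 -2.03525096] [-0.06903689  0.0771498  -0.01537938]
```

Emit:
{"method": "apply_moves", "body": {
  "steps": [
    [[0.0,0.0,0.0,0.031,0.0,0.004,0.3],[0.0,0.0,0.0,0.062,0.0,0.007,0.3],[0.0,0.0,0.0,0.1,0.0,0.011,0.3],[0.0,0.0,0.0,0.13,0.0,0.015,0.3],[0.0,0.0,0.0,0.155,0.001,0.018,0.3]]
  ]
}}

```text
clock: 4.57
tool_pos: [459.0, -401.2, 11.5]
orientation: [2.286, 0.14, -2.035]
ft_force: [0.4, -0.6, 0.2]
opening: 60.5
```

Emit:
{"method": "apply_moves", "body": {
  "steps": [
    [[0,0,0,0,0,0,-1],[0,0,0,0,0,0,-1],[0,0,0,0,0,0,-1],[0,0,0,0,0,0,-1],[0,0,0,0,0,0,-1]]
  ],
  "force": 60
}}

```text
clock: 4.98
tool_pos: [459.3, -402.1, 13.4]
orientation: [2.287, 0.138, -2.034]
ft_force: [0.4, 0.2, 0.1]
opening: 31.9
```

Emit:
{"method": "apply_moves", "body": {
  "steps": [
    [[0,0,0,0,0,0,-1],[0,0,0,0,0,0,-1]]
  ],
  "force": 60
}}

```text
clock: 5.15
tool_pos: [459.1, -402.0, 13.1]
orientation: [2.287, 0.138, -2.034]
ft_force: [-0.6, 0.4, 3.1]
opening: 23.5
```

```bash
python3 - <<'E'
from pl import *
g,r=cur()
print(g)
go((g[0],g[1],130),rot(6.7,0,-1),10,-1)
E
```

```text
[ 456.57888444 -402.24509599   32.11522871]
[[[0.0, -0.002, 0.0, -0.019, 0.0, -0.002, -1], [0.0, -0.004, 0.0, -0.039, 0.0, -0.004, -1], [0.0, -0.006, 0.0, -0.058, 0.0, -0.005, -1], [0.0, -0.007, 0.0, -0.078, 0.0, -0.007, -1], [0.0, -0.009, 0.0, -0.097, 0.0, -0.009, -1]]]
[[[0.0, -0.002, 0.0, -0.02, 0.0, -0.001, -1], [0.0, -0.004, 0.0, -0.039, 0.0, -0.002, -1], [0.0, -0.006, 0.0, -0.059, 0.0, -0.002, -1], [0.0, -0.008, 0.0, -0.079, 0.0, -0.003, -1], [0.0, -0.009, 0.0, -0.098, 0.0, -0.004, -1]]]
end cmd grasp [ 456.7 -402.4  130. ] err [ 0.1  -0.11 -0.03] 0.21
```

Emit:
{"method": "apply_moves", "body": {
  "steps": [
    [[0.0,-0.002,0.0,-0.019,0.0,-0.002,-1],[0.0,-0.004,0.0,-0.039,0.0,-0.004,-1],[0.0,-0.006,0.0,-0.058,0.0,-0.005,-1],[0.0,-0.007,0.0,-0.078,0.0,-0.007,-1],[0.0,-0.009,0.0,-0.097,0.0,-0.009,-1]]
  ]
}}

```text
clock: 5.57
tool_pos: [457.7, -402.0, 62.3]
orientation: [2.226, 0.135, -2.098]
ft_force: [-0.6, -0.1, -2.4]
opening: 23.7
```

Emit:
{"method": "apply_moves", "body": {
  "steps": [
    [[0.0,-0.002,0.0,-0.02,0.0,-0.001,-1],[0.0,-0.004,0.0,-0.039,0.0,-0.002,-1],[0.0,-0.006,0.0,-0.059,0.0,-0.002,-1],[0.0,-0.008,0.0,-0.079,0.0,-0.003,-1],[0.0,-0.009,0.0,-0.098,0.0,-0.004,-1]]
  ]
}}

```text
clock: 5.98
tool_pos: [456.9, -402.2, 111.2]
orientation: [2.163, 0.131, -2.159]
ft_force: [1.1, 0.1, -3.0]
opening: 23.3
```

```bash
python3 - <<'E'
from rig import env
from ov import *
from pl import *
s=env.sense();r=R.from_rotvec(s['orientation']);g=s['tool_pos']-18.8*r.as_matrix()[:,0]
print(g,s['opening'],s['ft_force'],s['wrist_torque'],s['q'])
cv2.imwrite('pics/s2.png',env.read_camera('scene')[:,:,::-1])
cv2.imwrite('pics/t2.png',env.read_camera('top')[:,:,::-1])
M=r.as_matrix();B=np.c_[M[:,2]*-1,-M[:,1],-M[:,0]]  # rod axes
print(B.round(3))
f=lambda P:g+np.array(P,float)@B.T
E3=[(f([(200,40,-19),(200,-40,-19),(200,-40,-55),(200,40,-55),(200,40,-19)]),(255,0,0)),(f([(-145,12,14),(40,12,14),(40,-12,14),(-145,-12,14),(-145,12,14)]),(0,255,0)),(f([(40,0,0),(200,0,0)]),(0,0,255))]
draw('top','pics/t2.png','pics/o5.png',None,(390,140,530,290),4,E3)
draw('scene','pics/s2.png','pics/o6.png',None,(130,100,290,250),4,E3)
E
```

```text
[ 456.91353361 -402.24515037  130.00538917] 23.336333256188773 [ 1.1000073   0.14160502 -3.02126459] [-0.00866049  0.21733742 -0.00110083] [-0.76517165  0.02221215  1.71600002  0.00308062  1.40373002  0.68593289]
[[ 0.993 -0.119 -0.002]
 [ 0.119  0.993 -0.002]
 [ 0.002  0.002  1.   ]]
```

View pics/o5.png

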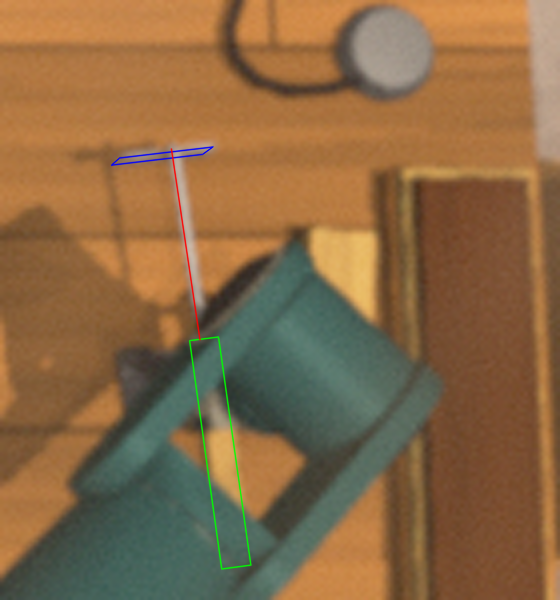

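View pics/o6.png

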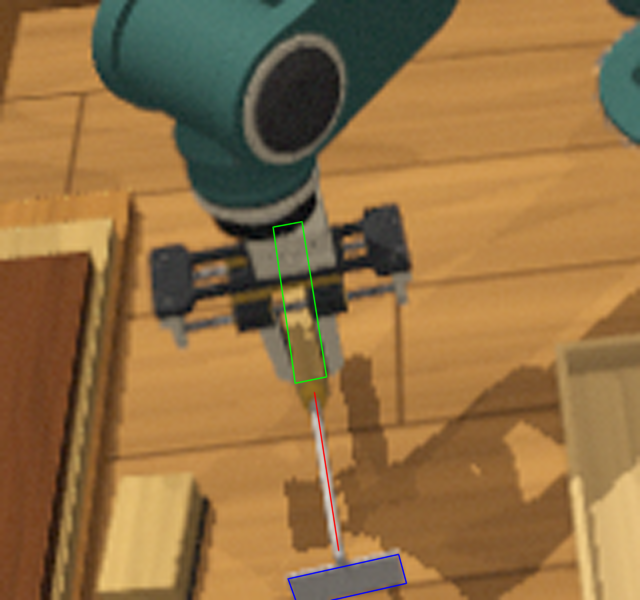

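```bash
python3 - <<'E'
from pl import *
go((456.7,-402,290),rot(6.7,0,-1),8,-1)
go((430,-40,290),rot(90.2,0,-1),20,-1)
go((430,145,290),rot(90.2,0,-1),10,-1)
E
```

```text
[[[0.0, 0.0, 0.0, -0.04, 0.0, 0.0, -1], [0.0, 0.0, 0.0, -0.08, 0.0, 0.0, -1], [0.0, 0.0, 0.0, -0.12, 0.0, 0.0, -1], [0.0, 0.0, 0.0, -0.16, -0.001, 0.0, -1], [0.0, 0.0, 0.0, -0.2, -0.001, -0.001, -1]]]
[[[0.0, 0.0, 0.0, -0.04, 0.0, 0.0, -1], [0.0, 0.0, 0.0, -0.08, 0.0, 0.0, -1], [0.0, 0.0, 0.0, -0.12, 0.0, 0.0, -1]]]
end cmd grasp [ 456.7 -402.1  290. ] err [ 0.02 -0.05 -0.03] 0.21
[[[-0.012, 0.0, 0.0, 0.0, -0.036, -0.002, -1], [-0.023, 0.0, 0.0, 0.0, -0.073, -0.003, -1], [-0.035, 0.0, 0.0, 0.0, -0.109, -0.005, -1], [-0.046, 0.0, 0.0, 0.0, -0.145, -0.007, -1], [-0.058, 0.0, 0.0, 0.0, -0.181, -0.008, -1]]]
[[[-0.011, 0.0, 0.0, 0.0, -0.034, -0.015, -1], [-0.023, 0.0, 0.0, 0.0, -0.067, -0.029, -1], [-0.035, 0.0, 0.0, 0.0, -0.1, -0.044, -1], [-0.046, 0.0, 0.0, 0.0, -0.133, -0.058, -1], [-0.058, 0.0, 0.0, 0.0, -0.167, -0.073, -1]]]
[[[-0.011, 0.0, 0.0, 0.001, -0.026, -0.025, -1], [-0.023, 0.0, 0.0, 0.001, -0.052, -0.05, -1], [-0.035, 0.0, 0.0, 0.001, -0.078, -0.076, -1], [-0.046, 0.0, 0.0, 0.001, -0.104, -0.101, -1], [-0.058, 0.0, 0.0, 0.001, -0.13, -0.126, -1]]]
[[[-0.011, 0.0, 0.0, 0.0, -0.015, -0.033, -1], [-0.023, 0.0, 0.0, 0.0, -0.03, -0.066, -1], [-0.034, 0.0, 0.0, 0.0, -0.045, -0.099, -1], [-0.046, 0.0, 0.0, 0.0, -0.06, -0.132, -1], [-0.058, 0.0, 0.0, 0.0, -0.076, -0.165, -1]]]
end cmd grasp [429.7 -40.  290. ] err [-0.25  0.01 -0.03] 0.22
[[[0.0, 0.0, 0.0, 0.0, 0.0, -0.037, -1], [0.0, 0.0, 0.0, 0.0, 0.001, -0.074, -1], [0.0, 0.0, 0.0, 0.0, 0.001, -0.111, -1], [0.0, 0.0, 0.0, 0.0, 0.001, -0.148, -1], [0.0, 0.0, 0.0, 0.0, 0.001, -0.185, -1]]]
[[[0.0, 0.0, 0.0, 0.0, 0.001, -0.037, -1], [0.0, 0.0, 0.0, 0.0, 0.001, -0.074, -1], [0.0, 0.0, 0.0, 0.0, 0.001, -0.111, -1], [0.0, 0.0, 0.0, 0.0, 0.001, -0.148, -1], [0.0, 0.0, 0.0, 0.001, 0.002, -0.185, -1]]]
end cmd grasp [430.2 145.  289.8] err [ 0.15  0.02 -0.24] 0.22
```

Emit:
{"method": "apply_moves", "body": {
  "steps": [
    [[0.0,0.0,0.0,-0.04,0.0,0.0,-1],[0.0,0.0,0.0,-0.08,0.0,0.0,-1],[0.0,0.0,0.0,-0.12,0.0,0.0,-1],[0.0,0.0,0.0,-0.16,-0.001,0.0,-1],[0.0,0.0,0.0,-0.2,-0.001,-0.001,-1]]
  ]
}}

```text
clock: 6.5
tool_pos: [456.7, -401.7, 210.5]
orientation: [2.164, 0.132, -2.159]
ft_force: [0.4, 0.3, -2.7]
opening: 23.6
```

Emit:
{"method": "apply_moves", "body": {
  "steps": [
    [[0.0,0.0,0.0,-0.04,0.0,0.0,-1],[0.0,0.0,0.0,-0.08,0.0,0.0,-1],[0.0,0.0,0.0,-0.12,0.0,0.0,-1]]
  ]
}}

```text
clock: 6.75
tool_pos: [456.6, -402.0, 270.5]
orientation: [2.164, 0.132, -2.158]
ft_force: [0.9, 0.1, -2.4]
opening: 23.7
```

Emit:
{"method": "apply_moves", "body": {
  "steps": [
    [[-0.012,0.0,0.0,0.0,-0.036,-0.002,-1],[-0.023,0.0,0.0,0.0,-0.073,-0.003,-1],[-0.035,0.0,0.0,0.0,-0.109,-0.005,-1],[-0.046,0.0,0.0,0.0,-0.145,-0.007,-1],[-0.058,0.0,0.0,0.0,-0.181,-0.008,-1]]
  ]
}}

```text
clock: 7.17
tool_pos: [449.8, -310.9, 269.7]
orientation: [1.954, 0.487, -1.947]
ft_force: [1.3, 0.3, -2.9]
opening: 23.5
```

Emit:
{"method": "apply_moves", "body": {
  "steps": [
    [[-0.011,0.0,0.0,0.0,-0.034,-0.015,-1],[-0.023,0.0,0.0,0.0,-0.067,-0.029,-1],[-0.035,0.0,0.0,0.0,-0.1,-0.044,-1],[-0.046,0.0,0.0,0.0,-0.133,-0.058,-1],[-0.058,0.0,0.0,0.0,-0.167,-0.073,-1]]
  ]
}}

```text
clock: 7.58
tool_pos: [443.2, -220.0, 270.1]
orientation: [1.72, 0.78, -1.714]
ft_force: [-0.2, 0.4, -2.6]
opening: 23.5
```

Emit:
{"method": "apply_moves", "body": {
  "steps": [
    [[-0.011,0.0,0.0,0.001,-0.026,-0.025,-1],[-0.023,0.0,0.0,0.001,-0.052,-0.05,-1],[-0.035,0.0,0.0,0.001,-0.078,-0.076,-1],[-0.046,0.0,0.0,0.001,-0.104,-0.101,-1],[-0.058,0.0,0.0,0.001,-0.13,-0.126,-1]]
  ]
}}

```text
clock: 8.0
tool_pos: [436.2, -129.8, 269.8]
orientation: [1.47, 1.021, -1.463]
ft_force: [0.3, 0.2, -1.5]
opening: 23.6
```

Emit:
{"method": "apply_moves", "body": {
  "steps": [
    [[-0.011,0.0,0.0,0.0,-0.015,-0.033,-1],[-0.023,0.0,0.0,0.0,-0.03,-0.066,-1],[-0.034,0.0,0.0,0.0,-0.045,-0.099,-1],[-0.046,0.0,0.0,0.0,-0.06,-0.132,-1],[-0.058,0.0,0.0,0.0,-0.076,-0.165,-1]]
  ]
}}

```text
clock: 8.42
tool_pos: [429.6, -39.2, 270.1]
orientation: [1.206, 1.214, -1.199]
ft_force: [0.0, 0.4, -2.6]
opening: 23.8
```

Emit:
{"method": "apply_moves", "body": {
  "steps": [
    [[0.0,0.0,0.0,0.0,0.0,-0.037,-1],[0.0,0.0,0.0,0.0,0.001,-0.074,-1],[0.0,0.0,0.0,0.0,0.001,-0.111,-1],[0.0,0.0,0.0,0.0,0.001,-0.148,-1],[0.0,0.0,0.0,0.0,0.001,-0.185,-1]]
  ]
}}

```text
clock: 8.83
tool_pos: [429.5, 53.4, 270.4]
orientation: [1.208, 1.212, -1.202]
ft_force: [1.2, -0.3, -2.0]
opening: 23.7
```

Emit:
{"method": "apply_moves", "body": {
  "steps": [
    [[0.0,0.0,0.0,0.0,0.001,-0.037,-1],[0.0,0.0,0.0,0.0,0.001,-0.074,-1],[0.0,0.0,0.0,0.0,0.001,-0.111,-1],[0.0,0.0,0.0,0.0,0.001,-0.148,-1],[0.0,0.0,0.0,0.001,0.002,-0.185,-1]]
  ]
}}

```text
clock: 9.25
tool_pos: [430.0, 145.9, 270.2]
orientation: [1.208, 1.212, -1.201]
ft_force: [0.3, -0.4, -2.3]
opening: 23.6
```

```bash
cat > look.py <<'E'
from rig import env
from ov import *
from pl import *
import sys
def look(tag,tb,sb,f=4,cams=('top','scene')):
    s=env.sense();r=R.from_rotvec(s['orientation']);g=s['tool_pos']-18.8*r.as_matrix()[:,0]
    print('clk',s['clock'],'grasp',g.round(1),'cmd',cur()[0].round(1),'open',s['opening'].round(1),'F',s['ft_force'].round(1),'T',s['wrist_torque'].round(2),'q',s['q'].round(2))
    M=r.as_matrix();B=np.c_[M[:,2]*-1,-M[:,1],-M[:,0]];print('rod dir',B[:,0].round(3))
    ff=lambda P:g+np.array(P,float)@B.T
    E3=[(ff([(200,40,-19),(200,-40,-19),(200,-40,-55),(200,40,-55),(200,40,-19)]),(255,0,0)),(ff([(40,0,0),(200,0,0)]),(0,0,255))]
    for n,b in (('top',tb),('scene',sb)):
        if n in cams and b:
            cv2.imwrite(f'pics/{tag}_{n}_raw.png',env.read_camera(n)[:,:,::-1])
            draw(n,f'pics/{tag}_{n}_raw.png',f'pics/{tag}_{n}.png',None,b,f,E3)
E
python3 - <<'E'
from look import *
look('g1',(190,140,350,290),(330,90,470,240))
E
```

```text
Traceback (most recent call last):
  File "look.py", line 7, in look
    print('clk',s['clock'],'grasp',g.round(1),'cmd',cur()[0].round(1),'open',s['opening'].round(1),'F',s['ft_force'].round(1),'T',s['wrist_torque'].round(2),'q',s['q'].round(2))
                                                                             ^^^^^^^^^^^^^^^^^^
AttributeError: 'float' object has no attribute 'round'
```

```bash
sed -i "s/s\['opening'\].round(1)/s['opening']/" look.py
python3 - <<'E'
from look import *
look('g1',(190,140,350,290),(330,90,470,240))
E
```

```text
clk 9.25 grasp [429.9 145.8 289. ] cmd [430.2 145.  289.8] open 23.55393894825018 F [ 0.3 -0.4 -2.3] T [-0.22  0.11 -0.03] q [ 0.27 -0.39  1.81  0.    1.71  0.26]
rod dir [-0.006  1.     0.003]
```

View pics/g1_top.png

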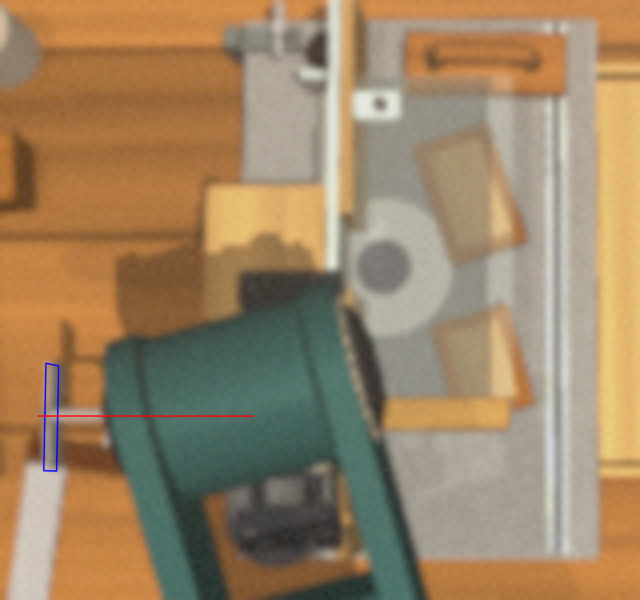

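View pics/g1_scene.png

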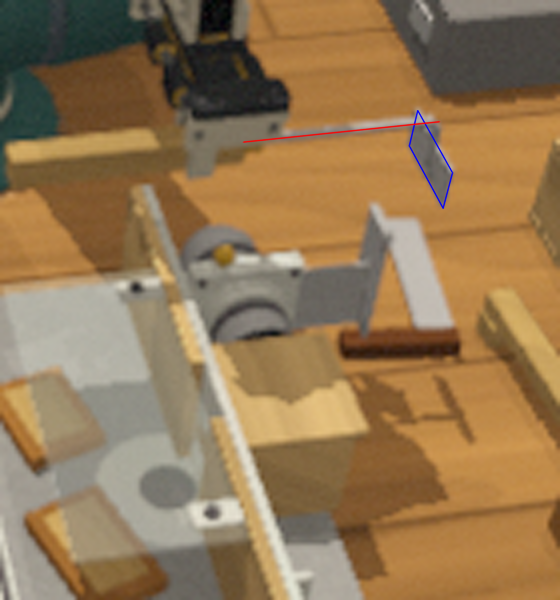

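Emit:
{"method": "apply_moves", "body": {
  "steps": [
    [[0,0,0,0.03,0,0,-1],[0,0,0,0.07,0,0,-1],[0,0,0,0.11,0,0,-1],[0,0,0,0.15,0,0,-1],[0,0,0,0.166,0,0,-1]]
  ]
}}

```text
clock: 9.77
tool_pos: [429.4, 144.1, 183.6]
orientation: [1.206, 1.213, -1.205]
ft_force: [-1.0, 0.1, -2.7]
opening: 23.4
```

```bash

python3 - <<'E'
from look import *
sent([0,0,0,.166,0,0])
look('g2',None,(330,90,470,240),4,('scene',))
go((430.2,70,206.8),rot(90.2,0,-1),20,-1)
E
```

```text
clk 9.7667 grasp [429.4 144.1 202.4] cmd [430.4 145.1 206.8] open 23.398067492641793 F [-1.   0.1 -2.7] T [-0.12  0.12  0.02] q [ 0.27 -0.37  1.94  0.    1.57  0.26]
rod dir [-0.005  1.     0.002]
[[[0.0, 0.0, 0.0, 0.0, 0.0, 0.008, -1], [0.0, 0.0, 0.0, 0.0, 0.0, 0.015, -1], [0.0, 0.0, 0.0, 0.0, 0.0, 0.023, -1], [0.0, 0.0, 0.0, 0.0, 0.0, 0.03, -1], [0.0, 0.0, 0.0, 0.0, 0.0, 0.038, -1]]]
[[[0.0, 0.0, 0.0, 0.0, 0.0, 0.007, -1], [0.0, 0.0, 0.0, 0.0, 0.0, 0.015, -1], [0.0, 0.0, 0.0, 0.0, -0.001, 0.022, -1], [0.0, 0.0, 0.0, 0.0, -0.001, 0.03, -1], [0.0, 0.0, 0.0, 0.0, -0.001, 0.037, -1]]]
[[[0.0, 0.0, 0.0, 0.0, 0.0, 0.008, -1], [0.0, 0.0, 0.0, 0.0, 0.0, 0.015, -1], [0.0, 0.0, 0.0, 0.0, 0.0, 0.023, -1], [0.0, 0.0, 0.0, 0.0, 0.0, 0.03, -1], [0.0, 0.0, 0.0, 0.0, 0.0, 0.038, -1]]]
[[[0.0, 0.0, 0.0, 0.0, 0.0, 0.007, -1], [0.0, 0.0, 0.0, 0.0, 0.0, 0.015, -1], [0.0, 0.0, 0.0, 0.0, 0.0, 0.022, -1], [0.0, 0.0, 0.0, 0.0, 0.0, 0.03, -1], [0.0, 0.0, 0.0, 0.0, 0.0, 0.037, -1]]]
end cmd grasp [430.3  70.1 206.6] err [ 0.11  0.15 -0.15] 0.22
```

View pics/g2_scene.png

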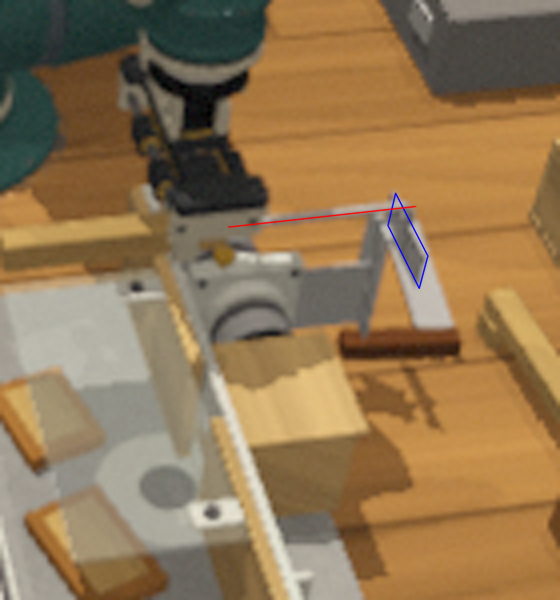

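Emit:
{"method": "apply_moves", "body": {
  "steps": [
    [[0.0,0.0,0.0,0.0,0.0,0.008,-1],[0.0,0.0,0.0,0.0,0.0,0.016,-1],[0.0,0.0,0.0,0.0,0.0,0.024,-1],[0.0,0.0,0.0,0.0,0.0,0.032,-1],[0.0,0.0,0.0,0.0,0.0,0.04,-1]]
  ]
}}

```text
clock: 10.23
tool_pos: [430.8, 124.7, 188.2]
orientation: [1.209, 1.211, -1.201]
ft_force: [0.6, 0.1, -2.3]
opening: 23.9
```

Emit:
{"method": "apply_moves", "body": {
  "steps": [
    [[0.0,0.0,0.0,0.0,0.0,0.008,-1],[0.0,0.0,0.0,0.0,0.0,0.016,-1],[0.0,0.0,0.0,0.0,0.0,0.024,-1],[0.0,0.0,0.0,0.0,0.0,0.032,-1],[0.0,0.0,0.0,0.0,0.0,0.04,-1]]
  ]
}}

```text
clock: 10.65
tool_pos: [430.7, 105.0, 187.5]
orientation: [1.208, 1.212, -1.201]
ft_force: [1.1, 3.4, -1.0]
opening: 23.9
```

Emit:
{"method": "apply_moves", "body": {
  "steps": [
    [[0.0,0.0,0.0,0.0,0.0,0.008,-1],[0.0,0.0,0.0,0.0,0.0,0.016,-1],[0.0,0.0,0.0,0.0,0.0,0.024,-1],[0.0,0.0,0.0,0.0,0.0,0.032,-1],[0.0,0.0,0.0,0.0,0.0,0.04,-1]]
  ]
}}

```text
clock: 11.07
tool_pos: [430.8, 84.9, 187.4]
orientation: [1.208, 1.212, -1.201]
ft_force: [0.8, 3.8, 0.0]
opening: 23.8
```

```bash

python3 - <<'E'
from look import *
R90=rot(90.2,0,-1)
p=[430.4,145.1-60,206.8]; save(np.array(p)+18.8*R90.as_matrix()[:,0],R90)
look('g3',None,(330,90,470,240),4,('scene',))
E
```

```text
clk 11.0667 grasp [430.8  84.8 206.2] cmd [430.4  85.1 206.8] open 23.76307787923438 F [0.8 3.8 0. ] T [ 0.7   0.04 -0.06] q [ 0.13 -0.41  1.96  0.    1.59  0.13]
rod dir [-0.006  1.     0.003]
```

View pics/g3_scene.png

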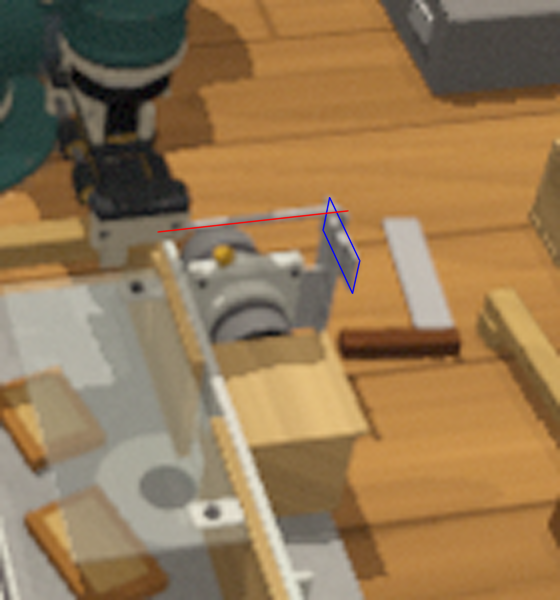

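Emit:
{"method": "apply_moves", "body": {
  "steps": [
    [[0,0,0,0,0,0.004,-1],[0,0,0,0,0,0.008,-1],[0,0,0,0,0,0.012,-1]]
  ]
}}

```text
clock: 11.37
tool_pos: [430.8, 79.3, 187.3]
orientation: [1.208, 1.212, -1.201]
ft_force: [0.0, 20.2, -4.0]
opening: 23.5
```

Emit:
{"method": "apply_moves", "body": {
  "steps": [
    [[0,0,0,0,0,0.003,-1],[0,0,0,0,0,0.006,-1]]
  ]
}}

```text
clock: 11.53
tool_pos: [430.6, 78.9, 186.9]
orientation: [1.211, 1.218, -1.197]
ft_force: [1.4, 43.2, -9.7]
opening: 23.6
```

Emit:
{"method": "apply_moves", "body": {
  "steps": [
    [[0,0,0,0,0,0.003,-1],[0,0,0,0,0,0.003,-1]]
  ]
}}

```text
clock: 11.7
tool_pos: [430.5, 78.7, 186.5]
orientation: [1.213, 1.221, -1.195]
ft_force: [1.5, 46.5, -9.9]
opening: 23.4
```

Emit:
{"method": "apply_moves", "body": {
  "steps": [
    [[0,0,0,0,0,-0.009,-1],[0,0,0,0,0,-0.018,-1],[0,0,0,0,0,-0.034,-1],[0,0,0,0,0,-0.05,-1],[0,0,0,0,0,-0.05,-1]]
  ]
}}

```text
clock: 12.12
tool_pos: [430.7, 100.7, 187.4]
orientation: [1.208, 1.212, -1.201]
ft_force: [0.4, 0.2, -2.2]
opening: 23.4
```

```bash

python3 - <<'E'
from look import *
R90=rot(90.2,0,-1)
p=[430.4,74.6+25,206.8]; save(np.array(p)+18.8*R90.as_matrix()[:,0],R90)
look('g4',None,(330,90,470,240),4,('scene',))
E
```

```text
clk 12.1167 grasp [430.6 100.7 206.2] cmd [430.4  99.6 206.8] open 23.44851332046395 F [ 0.4  0.2 -2.2] T [-0.17  0.04  0.  ] q [ 0.17 -0.4   1.96  0.    1.59  0.16]
rod dir [-0.007  1.     0.003]
```

View pics/g4_scene.png

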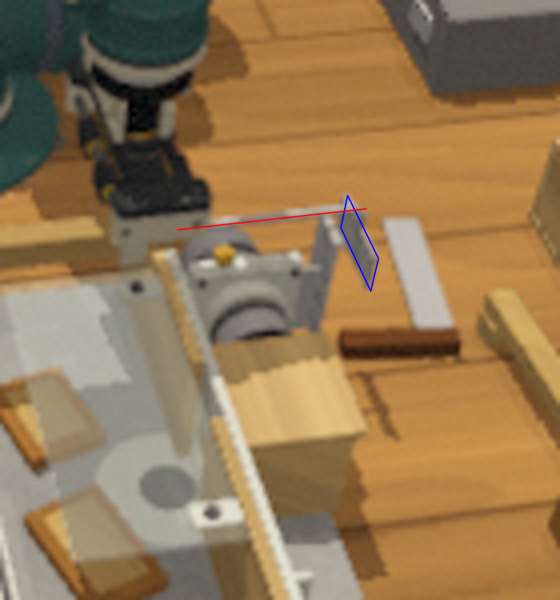

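```bash

python3 - <<'E'
from look import *
R90=rot(90.2,0,-1)
go((430.4,99.6,280),R90,5,-1)
go((481,-240,280),R90,15,-1)
go((481,-240,127),R90,10,-1)
E
```

```text
[[[0.0, 0.0, 0.0, -0.029, 0.0, 0.0, -1], [0.0, 0.0, 0.0, -0.059, 0.0, 0.0, -1], [0.0, 0.0, 0.0, -0.088, 0.0, 0.0, -1], [0.0, 0.0, 0.0, -0.117, 0.0, 0.0, -1], [0.0, 0.0, 0.0, -0.146, 0.0, 0.0, -1]]]
end cmd grasp [430.4  99.6 279.8] err [ 0.   0.  -0.2] 0.0
[[[0.0, 0.0, 0.0, 0.0, 0.007, 0.045, -1], [0.0, 0.0, 0.0, 0.0, 0.013, 0.091, -1], [0.0, 0.0, 0.0, 0.0, 0.02, 0.136, -1], [0.0, 0.0, 0.0, 0.0, 0.026, 0.181, -1], [0.0, 0.0, 0.0, 0.0, 0.033, 0.227, -1]]]
[[[0.0, 0.0, 0.0, 0.0, 0.007, 0.045, -1], [0.0, 0.0, 0.0, 0.0, 0.013, 0.09, -1], [0.0, 0.0, 0.0, 0.0, 0.02, 0.135, -1], [0.0, 0.0, 0.0, 0.0, 0.026, 0.181, -1], [0.0, 0.0, 0.0, 0.0, 0.033, 0.226, -1]]]
[[[0.0, 0.0, 0.0, 0.0, 0.006, 0.045, -1], [0.0, 0.0, 0.0, 0.0, 0.013, 0.091, -1], [0.0, 0.0, 0.0, 0.0, 0.02, 0.136, -1], [0.0, 0.0, 0.0, 0.0, 0.026, 0.181, -1], [0.0, 0.0, 0.0, 0.0, 0.033, 0.227, -1]]]
end cmd grasp [ 481.1 -240.2  279.8] err [ 0.09 -0.23 -0.2 ] 0.0
[[[0.0, 0.0, 0.0, 0.031, 0.0, 0.0, -1], [0.0, 0.0, 0.0, 0.061, 0.0, 0.0, -1], [0.0, 0.0, 0.0, 0.092, 0.0, 0.0, -1], [0.0, 0.0, 0.0, 0.122, 0.0, 0.0, -1], [0.0, 0.0, 0.0, 0.153, 0.0, 0.0, -1]]]
[[[0.0, 0.0, 0.0, 0.03, 0.0, 0.0, -1], [0.0, 0.0, 0.0, 0.061, 0.0, 0.0, -1], [0.0, 0.0, 0.0, 0.091, 0.0, 0.0, -1], [0.0, 0.0, 0.0, 0.122, 0.0, 0.0, -1], [0.0, 0.0, 0.0, 0.153, 0.0, 0.0, -1]]]
end cmd grasp [ 481.1 -240.2  126.8] err [ 0.09 -0.23 -0.2 ] 0.0
```

Emit:
{"method": "apply_moves", "body": {
  "steps": [
    [[0.0,0.0,0.0,-0.029,0.0,0.0,-1],[0.0,0.0,0.0,-0.059,0.0,0.0,-1],[0.0,0.0,0.0,-0.088,0.0,0.0,-1],[0.0,0.0,0.0,-0.117,0.0,0.0,-1],[0.0,0.0,0.0,-0.146,0.0,0.0,-1]]
  ]
}}

```text
clock: 12.58
tool_pos: [430.7, 99.4, 262.7]
orientation: [1.209, 1.211, -1.2]
ft_force: [0.5, -0.5, -2.0]
opening: 23.6
```

Emit:
{"method": "apply_moves", "body": {
  "steps": [
    [[0.0,0.0,0.0,0.0,0.007,0.045,-1],[0.0,0.0,0.0,0.0,0.013,0.091,-1],[0.0,0.0,0.0,0.0,0.02,0.136,-1],[0.0,0.0,0.0,0.0,0.026,0.181,-1],[0.0,0.0,0.0,0.0,0.033,0.227,-1]]
  ]
}}

```text
clock: 13.0
tool_pos: [447.8, -15.0, 261.5]
orientation: [1.209, 1.211, -1.201]
ft_force: [0.8, 0.0, -2.3]
opening: 23.4
```

Emit:
{"method": "apply_moves", "body": {
  "steps": [
    [[0.0,0.0,0.0,0.0,0.007,0.045,-1],[0.0,0.0,0.0,0.0,0.013,0.09,-1],[0.0,0.0,0.0,0.0,0.02,0.135,-1],[0.0,0.0,0.0,0.0,0.026,0.181,-1],[0.0,0.0,0.0,0.0,0.033,0.226,-1]]
  ]
}}

```text
clock: 13.42
tool_pos: [465.0, -128.2, 261.2]
orientation: [1.209, 1.211, -1.201]
ft_force: [1.1, -0.3, -1.5]
opening: 23.6
```

Emit:
{"method": "apply_moves", "body": {
  "steps": [
    [[0.0,0.0,0.0,0.0,0.006,0.045,-1],[0.0,0.0,0.0,0.0,0.013,0.091,-1],[0.0,0.0,0.0,0.0,0.02,0.136,-1],[0.0,0.0,0.0,0.0,0.026,0.181,-1],[0.0,0.0,0.0,0.0,0.033,0.227,-1]]
  ]
}}

```text
clock: 13.83
tool_pos: [482.2, -241.6, 260.9]
orientation: [1.208, 1.211, -1.201]
ft_force: [1.2, -0.2, -2.4]
opening: 23.7
```

Emit:
{"method": "apply_moves", "body": {
  "steps": [
    [[0.0,0.0,0.0,0.031,0.0,0.0,-1],[0.0,0.0,0.0,0.061,0.0,0.0,-1],[0.0,0.0,0.0,0.092,0.0,0.0,-1],[0.0,0.0,0.0,0.122,0.0,0.0,-1],[0.0,0.0,0.0,0.153,0.0,0.0,-1]]
  ]
}}

```text
clock: 14.25
tool_pos: [482.2, -239.6, 182.3]
orientation: [1.208, 1.212, -1.201]
ft_force: [0.2, 0.5, -2.1]
opening: 23.4
```

Emit:
{"method": "apply_moves", "body": {
  "steps": [
    [[0.0,0.0,0.0,0.03,0.0,0.0,-1],[0.0,0.0,0.0,0.061,0.0,0.0,-1],[0.0,0.0,0.0,0.091,0.0,0.0,-1],[0.0,0.0,0.0,0.122,0.0,0.0,-1],[0.0,0.0,0.0,0.153,0.0,0.0,-1]]
  ]
}}

```text
clock: 14.67
tool_pos: [482.4, -239.2, 105.7]
orientation: [1.208, 1.212, -1.201]
ft_force: [0.2, -0.5, -1.9]
opening: 23.6
```

```bash

python3 - <<'E'
from look import *
look('n1',(190,140,390,290),(250,130,410,280))
E
```

```text
clk 14.6667 grasp [ 482.4 -239.2  124.5] cmd [ 481.1 -240.2  126.8] open 23.622955173253505 F [ 0.2 -0.5 -1.9] T [-0.2   0.02 -0.02] q [-0.51 -0.13  1.87  0.    1.4  -0.52]
rod dir [-0.007  1.     0.003]
```

View pics/n1_top.png

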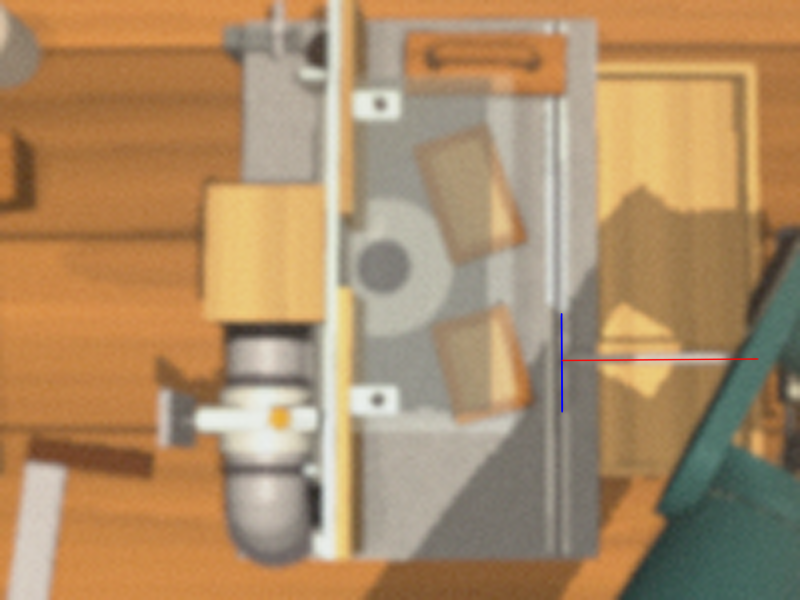

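View pics/n1_scene.png

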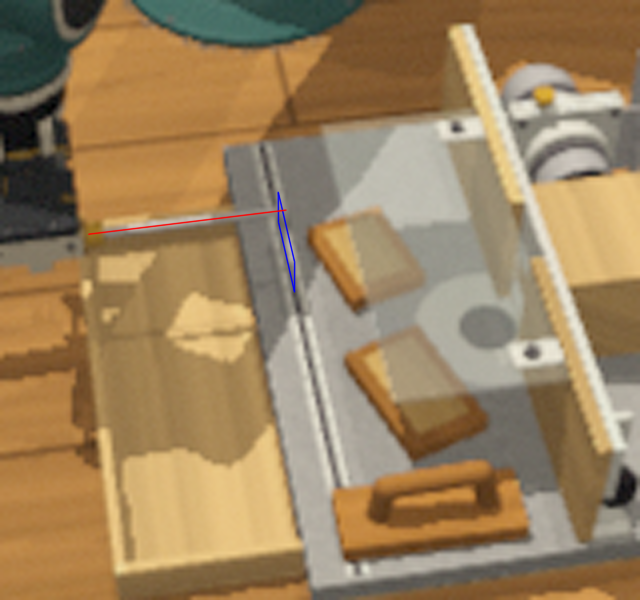

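Emit:
{"method": "apply_moves", "body": {
  "steps": [
    [[0,0,0,0,0,-0.03,-1],[0,0,0,0,0,-0.06,-1],[0,0,0,0,0,-0.09,-1],[0,0,0,0,0,-0.12,-1],[0,0,0,0,0,-0.15,-1]]
  ]
}}

```text
clock: 15.18
tool_pos: [482.3, -163.4, 108.2]
orientation: [1.208, 1.211, -1.2]
ft_force: [0.6, -0.5, -2.0]
opening: 23.2
```

Emit:
{"method": "apply_moves", "body": {
  "steps": [
    [[0,0,0,0,0,-0.03,-1],[0,0,0,0,0,-0.06,-1],[0,0,0,0,0,-0.09,-1],[0,0,0,0,0,-0.12,-1],[0,0,0,0,0,-0.15,-1]]
  ]
}}

```text
clock: 15.6
tool_pos: [481.7, -88.3, 108.4]
orientation: [1.208, 1.211, -1.2]
ft_force: [0.0, 0.3, -2.2]
opening: 23.6
```

```bash

python3 - <<'E'
from look import *
sent([0,0,0,0,0,-.15],[0,0,0,0,0,-.15])
look('n2',(190,140,390,290),(250,130,410,280))
E
```

```text
clk 15.6 grasp [481.7 -88.4 127.2] cmd [480.6 -90.2 126.8] open 23.57205237650656 F [ 0.   0.3 -2.2] T [-0.18  0.06 -0.03] q [-0.24 -0.25  1.97  0.    1.42 -0.24]
rod dir [-0.006  1.     0.002]
```

View pics/n2_top.png

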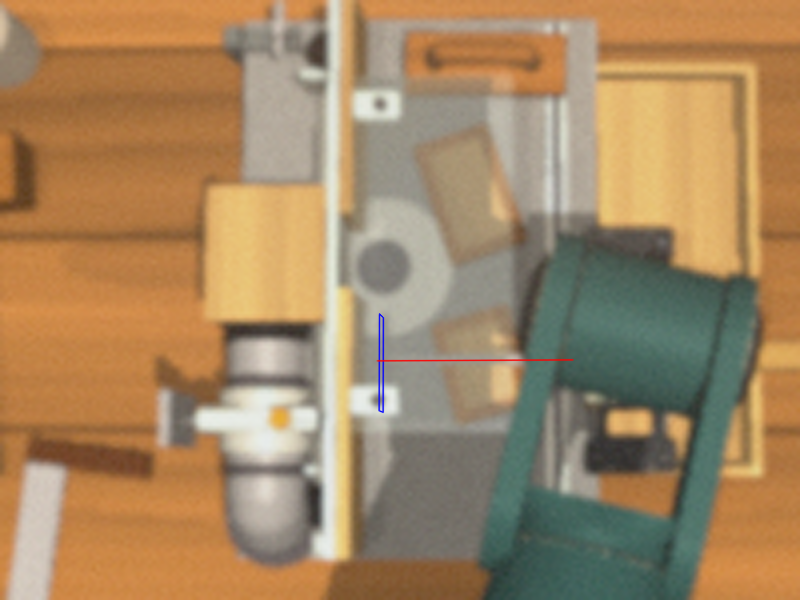

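View pics/n2_scene.png

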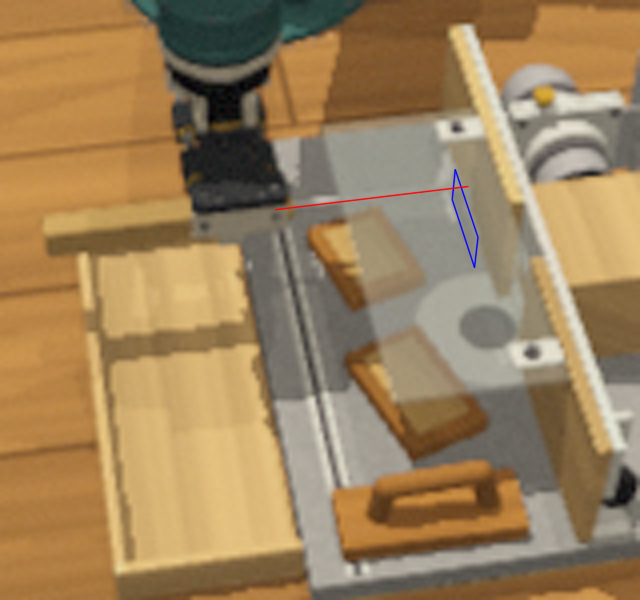

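Emit:
{"method": "apply_moves", "body": {
  "steps": [
    [[0,0,0,0.015,0,0,-1],[0,0,0,0.03,0,0,-1],[0,0,0,0.046,0,0,-1],[0,0,0,0.046,0,0,-1]]
  ]
}}

```text
clock: 16.03
tool_pos: [480.8, -89.9, 81.8]
orientation: [1.208, 1.214, -1.203]
ft_force: [-0.8, -0.1, -2.0]
opening: 23.9
```

Emit:
{"method": "apply_moves", "body": {
  "steps": [
    [[0,0,0,0,0,0.02,-1],[0,0,0,0,0,0.04,-1],[0,0,0,0,0,0.06,-1],[0,0,0,0,0,0.08,-1],[0,0,0,0,0,0.1,-1]]
  ]
}}

```text
clock: 16.45
tool_pos: [482.0, -141.1, 84.1]
orientation: [1.209, 1.211, -1.202]
ft_force: [-0.2, -0.2, -2.4]
opening: 23.7
```

Emit:
{"method": "apply_moves", "body": {
  "steps": [
    [[0,0,0,0,0,0.02,-1],[0,0,0,0,0,0.04,-1],[0,0,0,0,0,0.06,-1],[0,0,0,0,0,0.08,-1],[0,0,0,0,0,0.1,-1]]
  ]
}}

```text
clock: 16.87
tool_pos: [482.2, -190.7, 83.8]
orientation: [1.208, 1.212, -1.201]
ft_force: [-0.5, 0.3, -2.4]
opening: 23.5
```

```bash

python3 - <<'E'
from look import *
sent([0,0,0,.046,0,0],[0,0,0,0,0,.1],[0,0,0,0,0,.1])
look('n3',(190,140,390,290),(250,130,410,280))
E
```

```text
clk 16.8667 grasp [ 482.2 -190.7  102.6] cmd [ 480.9 -190.2  103.8] open 23.502481904797715 F [-0.5  0.3 -2.4] T [0.04 0.09 0.  ] q [-0.43 -0.16  1.94  0.    1.37 -0.43]
rod dir [-0.006  1.     0.003]
```

View pics/n3_scene.png

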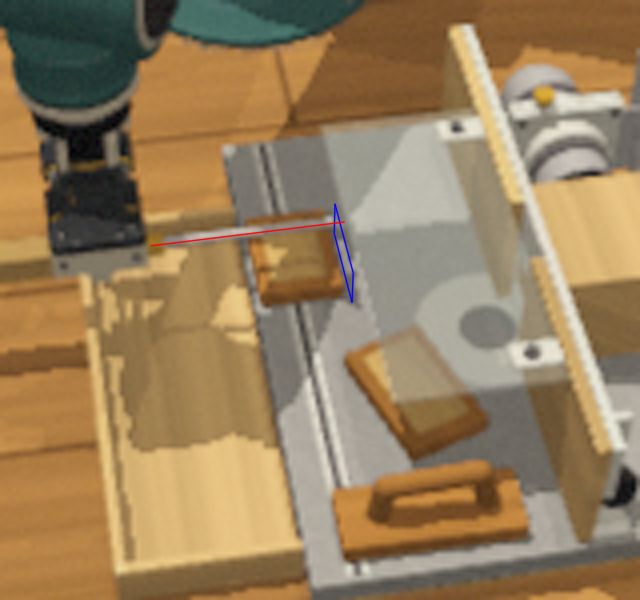

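View pics/n3_top.png

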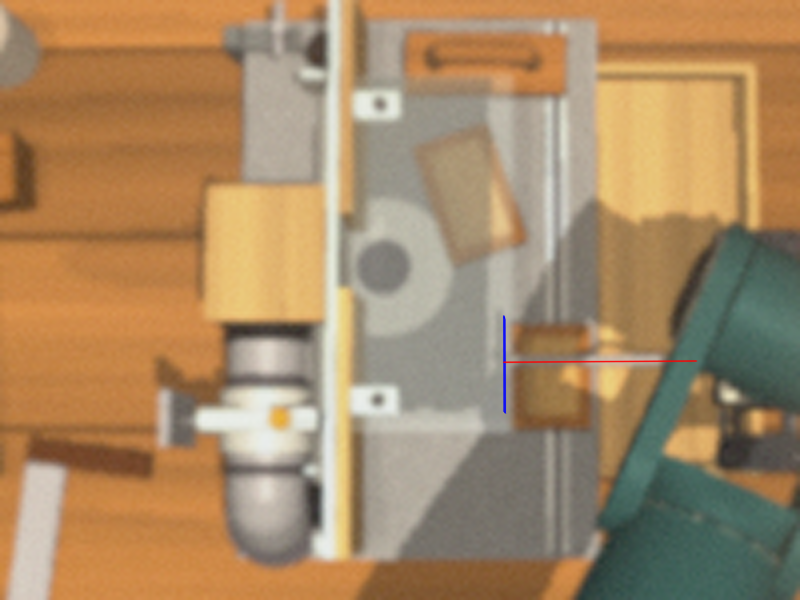

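Emit:
{"method": "apply_moves", "body": {
  "steps": [
    [[0,0,0,0,0,0.02,-1],[0,0,0,0,0,0.04,-1],[0,0,0,0,0,0.06,-1],[0,0,0,0,0,0.08,-1],[0,0,0,0,0,0.1,-1]]
  ]
}}

```text
clock: 17.38
tool_pos: [482.6, -240.7, 83.6]
orientation: [1.208, 1.212, -1.201]
ft_force: [0.2, 0.3, -1.7]
opening: 23.9
```

Emit:
{"method": "apply_moves", "body": {
  "steps": [
    [[0,0,0,0,0,0.02,-1],[0,0,0,0,0,0.04,-1],[0,0,0,0,0,0.06,-1],[0,0,0,0,0,0.074,-1],[0,0,0,0,0,0.074,-1]]
  ]
}}

```text
clock: 17.8
tool_pos: [482.7, -278.0, 83.4]
orientation: [1.209, 1.211, -1.202]
ft_force: [0.6, 0.1, -2.0]
opening: 23.8
```

```bash

python3 - <<'E'
from look import *
sent([0,0,0,0,0,.1],[0,0,0,0,0,.074])
look('n4',None,(250,130,410,280),4,('scene',))
E
```

```text
clk 17.8 grasp [ 482.7 -278.1  102.2] cmd [ 481.2 -277.2  103.8] open 23.847709439999356 F [ 0.6  0.1 -2. ] T [-0.17  0.08  0.01] q [-0.57 -0.07  1.86  0.    1.36 -0.58]
rod dir [-0.005  1.     0.002]
```

View pics/n4_scene.png

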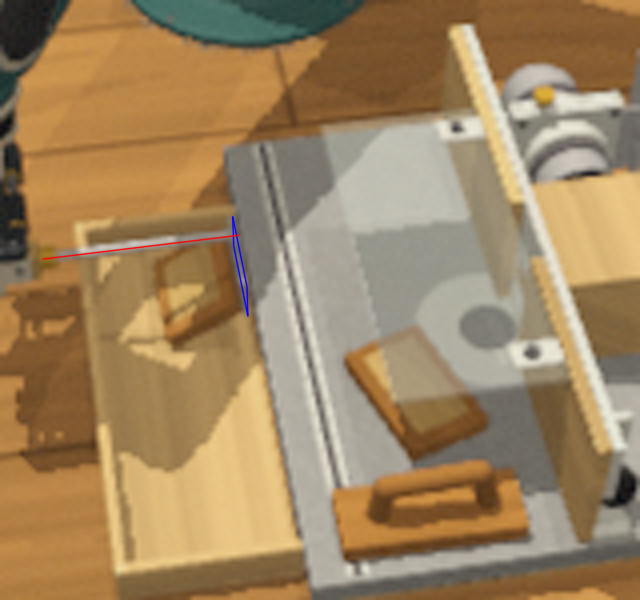

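Emit:
{"method": "apply_moves", "body": {
  "steps": [
    [[0,0,0,-0.03,0,0,-1],[0,0,0,-0.06,0,0,-1],[0,0,0,-0.09,0,0,-1],[0,0,0,-0.12,0,0,-1]]
  ]
}}

```text
clock: 18.18
tool_pos: [482.6, -276.4, 144.2]
orientation: [1.208, 1.212, -1.201]
ft_force: [-0.5, 0.8, -1.9]
opening: 23.4
```

```bash

python3 - <<'E'
from look import *
sent([0,0,0,-.12,0,0])
look('n5',(310,140,410,290),(250,130,410,280),4)
R90=rot(90.2,0,-1)
go((640,-245,164),R90,10,-1)
go((640,-245,128),R90,5,-1)
go((640,-87,128),R90,10,-1)
E
```

```text
clk 18.1833 grasp [ 482.5 -276.5  163. ] cmd [ 481.2 -277.2  163.8] open 23.42133053000882 F [-0.5  0.8 -1.9] T [-0.13  0.01  0.01] q [-0.57 -0.11  1.79  0.    1.46 -0.57]
rod dir [-0.006  1.     0.003]
[[[0.0, 0.0, 0.0, 0.0, 0.032, -0.006, -1], [0.0, 0.0, 0.0, 0.0, 0.064, -0.013, -1], [0.0, 0.0, 0.0, 0.0, 0.095, -0.019, -1], [0.0, 0.0, 0.0, 0.0, 0.127, -0.025, -1], [0.0, 0.0, 0.0, 0.0, 0.159, -0.032, -1]]]
[[[0.0, 0.0, 0.0, 0.0, 0.032, -0.006, -1], [0.0, 0.0, 0.0, 0.0, 0.063, -0.012, -1], [0.0, 0.0, 0.0, 0.0, 0.095, -0.019, -1], [0.0, 0.0, 0.0, 0.0, 0.127, -0.025, -1], [0.0, 0.0, 0.0, 0.0, 0.159, -0.031, -1]]]
end cmd grasp [ 640.1 -245.2  163.8] err [ 0.1  -0.17 -0.2 ] 0.0
[[[0.0, 0.0, 0.0, 0.014, 0.0, 0.0, -1], [0.0, 0.0, 0.0, 0.029, 0.0, 0.0, -1], [0.0, 0.0, 0.0, 0.043, 0.0, 0.0, -1], [0.0, 0.0, 0.0, 0.057, 0.0, 0.0, -1], [0.0, 0.0, 0.0, 0.072, 0.0, 0.0, -1]]]
end cmd grasp [ 640.1 -245.2  127.8] err [ 0.1  -0.17 -0.2 ] 0.0
[[[0.0, 0.0, 0.0, 0.0, 0.0, -0.032, -1], [0.0, 0.0, 0.0, 0.0, 0.0, -0.063, -1], [0.0, 0.0, 0.0, 0.0, 0.0, -0.095, -1], [0.0, 0.0, 0.0, 0.0, 0.0, -0.127, -1], [0.0, 0.0, 0.0, 0.0, 0.0, -0.158, -1]]]
[[[0.0, 0.0, 0.0, 0.0, 0.001, -0.032, -1], [0.0, 0.0, 0.0, 0.0, 0.001, -0.063, -1], [0.0, 0.0, 0.0, 0.0, 0.001, -0.095, -1], [0.0, 0.0, 0.0, 0.0, 0.001, -0.127, -1], [0.0, 0.0, 0.0, 0.0, 0.001, -0.158, -1]]]
end cmd grasp [640.1 -87.2 127.8] err [ 0.05 -0.17 -0.2 ] 0.0
```

View pics/n5_scene.png

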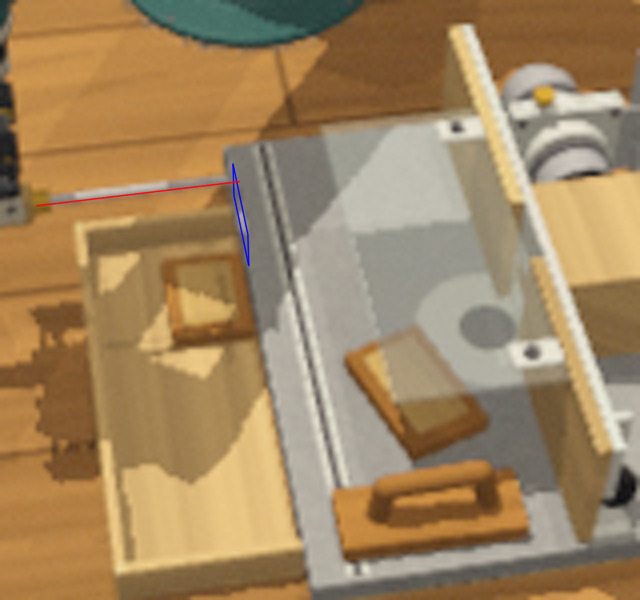

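View pics/n5_top.png

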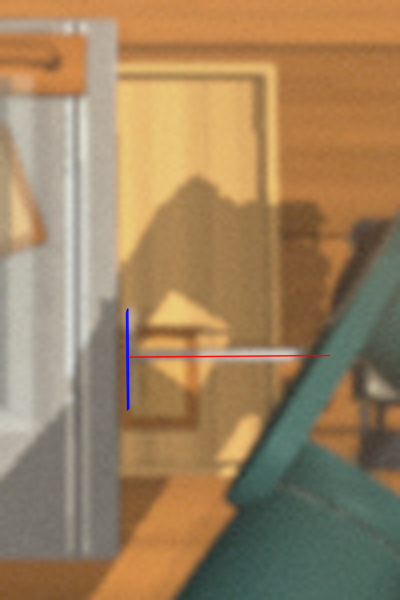

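Emit:
{"method": "apply_moves", "body": {
  "steps": [
    [[0.0,0.0,0.0,0.0,0.032,-0.006,-1],[0.0,0.0,0.0,0.0,0.064,-0.013,-1],[0.0,0.0,0.0,0.0,0.095,-0.019,-1],[0.0,0.0,0.0,0.0,0.127,-0.025,-1],[0.0,0.0,0.0,0.0,0.159,-0.032,-1]]
  ]
}}

```text
clock: 18.7
tool_pos: [562.5, -259.8, 142.5]
orientation: [1.208, 1.213, -1.202]
ft_force: [0.3, -1.0, -2.5]
opening: 23.6
```

Emit:
{"method": "apply_moves", "body": {
  "steps": [
    [[0.0,0.0,0.0,0.0,0.032,-0.006,-1],[0.0,0.0,0.0,0.0,0.063,-0.012,-1],[0.0,0.0,0.0,0.0,0.095,-0.019,-1],[0.0,0.0,0.0,0.0,0.127,-0.025,-1],[0.0,0.0,0.0,0.0,0.159,-0.031,-1]]
  ]
}}

```text
clock: 19.12
tool_pos: [641.9, -243.7, 142.6]
orientation: [1.208, 1.213, -1.202]
ft_force: [-0.2, -0.3, -2.4]
opening: 23.7
```

Emit:
{"method": "apply_moves", "body": {
  "steps": [
    [[0.0,0.0,0.0,0.014,0.0,0.0,-1],[0.0,0.0,0.0,0.029,0.0,0.0,-1],[0.0,0.0,0.0,0.043,0.0,0.0,-1],[0.0,0.0,0.0,0.057,0.0,0.0,-1],[0.0,0.0,0.0,0.072,0.0,0.0,-1]]
  ]
}}

```text
clock: 19.53
tool_pos: [640.9, -244.4, 107.0]
orientation: [1.208, 1.212, -1.202]
ft_force: [-0.3, -0.2, -2.7]
opening: 23.6
```

Emit:
{"method": "apply_moves", "body": {
  "steps": [
    [[0,0,0,0,0,0,-1],[0.0,0.0,0.0,0.0,0.0,-0.03,-1]]
  ]
}}

```text
clock: 19.7
tool_pos: [640.8, -230.8, 107.5]
orientation: [1.209, 1.211, -1.203]
ft_force: [-1.0, 0.7, -1.5]
opening: 24.0
```

```bash

python3 - <<'E'
from look import *
R90=rot(90.2,0,-1)
save(np.array([640.1,-230.2,127.8])+18.8*R90.as_matrix()[:,0],R90)
look('f1',(290,130,410,280),(270,150,410,290),4)
E
```

```text
clk 19.7 grasp [ 640.8 -230.8  126.3] cmd [ 640.1 -230.2  127.8] open 23.953811610563942 F [-1.   0.7 -1.5] T [-0.26  0.05  0.01] q [-0.38  0.18  1.56  0.    1.41 -0.39]
rod dir [-0.004  1.     0.002]
```

View pics/f1_scene.png

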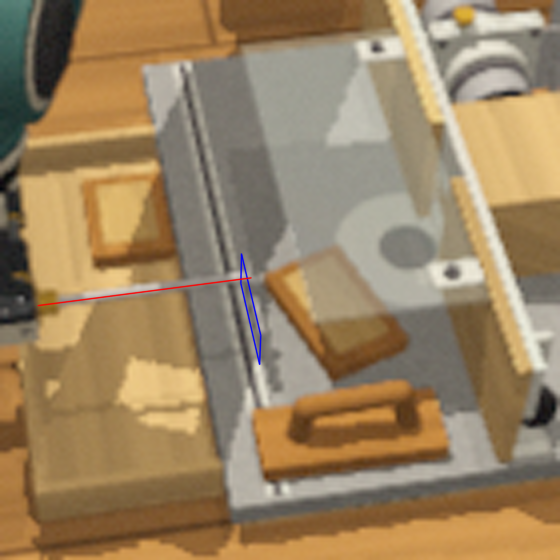

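View pics/f1_top.png

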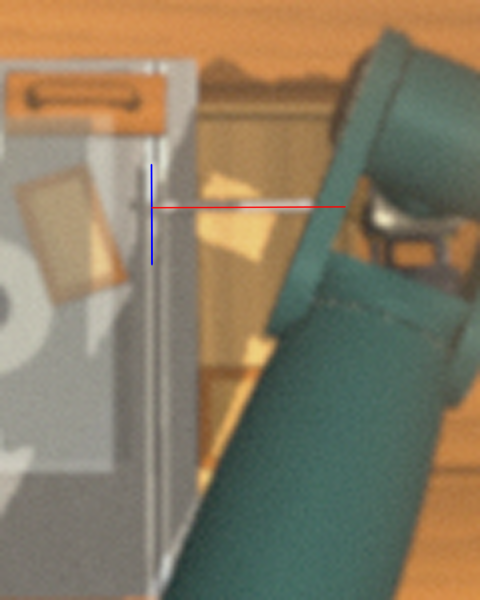

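Emit:
{"method": "apply_moves", "body": {
  "steps": [
    [[0.0,0.0,0.0,0.0,0.0,-0.03,-1],[0.0,0.0,0.0,0.0,0.0,-0.06,-1],[0.0,0.0,0.0,0.0,0.0,-0.09,-1],[0.0,0.0,0.0,0.0,0.0,-0.12,-1],[0.0,0.0,0.0,0.0,0.0,-0.15,-1]]
  ]
}}

```text
clock: 20.22
tool_pos: [641.0, -152.4, 108.5]
orientation: [1.208, 1.212, -1.201]
ft_force: [-0.4, -0.5, -2.3]
opening: 23.7
```

Emit:
{"method": "apply_moves", "body": {
  "steps": [
    [[0.0,0.0,0.0,0.0,0.0,-0.03,-1],[0.0,0.0,0.0,0.0,0.0,-0.06,-1],[0.0,0.0,0.0,0.0,0.0,-0.09,-1],[0.0,0.0,0.0,0.0,0.0,-0.12,-1],[0.0,0.0,0.0,0.0,0.0,-0.137,-1]]
  ]
}}

```text
clock: 20.63
tool_pos: [640.6, -83.7, 108.5]
orientation: [1.208, 1.212, -1.201]
ft_force: [0.4, 0.8, -2.2]
opening: 23.8
```

Emit:
{"method": "apply_moves", "body": {
  "steps": [
    [[0,0,0,0.015,0,0,-1],[0,0,0,0.03,0,0,-1],[0,0,0,0.048,0,0,-1],[0,0,0,0.048,0,0,-1]]
  ]
}}

```text
clock: 20.97
tool_pos: [639.6, -86.2, 81.6]
orientation: [1.207, 1.214, -1.204]
ft_force: [-0.7, -0.6, -2.6]
opening: 23.8
```

Emit:
{"method": "apply_moves", "body": {
  "steps": [
    [[0,0,0,0,0,0.02,-1],[0,0,0,0,0,0.04,-1],[0,0,0,0,0,0.06,-1],[0,0,0,0,0,0.08,-1],[0,0,0,0,0,0.1,-1]]
  ]
}}

```text
clock: 21.38
tool_pos: [641.0, -137.4, 84.7]
orientation: [1.209, 1.211, -1.202]
ft_force: [1.0, 0.5, -2.1]
opening: 23.7
```

Emit:
{"method": "apply_moves", "body": {
  "steps": [
    [[0,0,0,0,0,0.02,-1],[0,0,0,0,0,0.04,-1],[0,0,0,0,0,0.06,-1],[0,0,0,0,0,0.08,-1],[0,0,0,0,0,0.1,-1]]
  ]
}}

```text
clock: 21.8
tool_pos: [641.3, -186.7, 84.3]
orientation: [1.208, 1.212, -1.201]
ft_force: [-0.2, 1.1, -1.5]
opening: 23.8
```

```bash

python3 - <<'E'
from look import *
sent([0,0,0,0,0,-.15],[0,0,0,0,0,-.137],[0,0,0,.048,0,0],[0,0,0,0,0,.1],[0,0,0,0,0,.1])
look('f2',(290,130,410,280),(270,150,410,290),4)
E
```

```text
clk 21.8 grasp [ 641.2 -186.8  103.1] cmd [ 639.9 -186.7  103.8] open 23.841606035074722 F [-0.2  1.1 -1.5] T [ 0.14  0.09 -0.01] q [-0.32  0.16  1.61  0.    1.37 -0.33]
rod dir [-0.006  1.     0.003]
```

View pics/f2_scene.png

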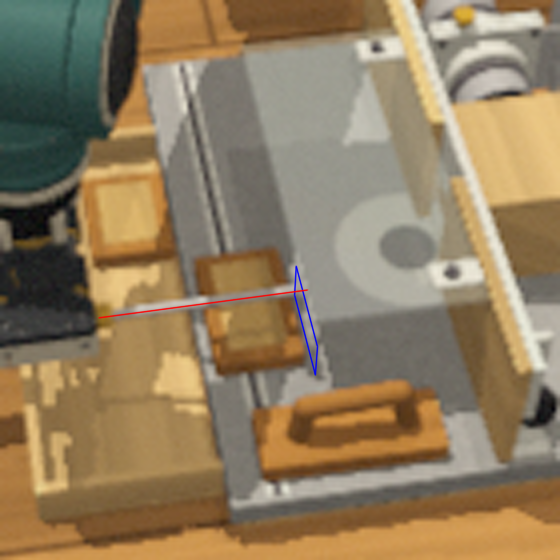

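View pics/f2_top.png

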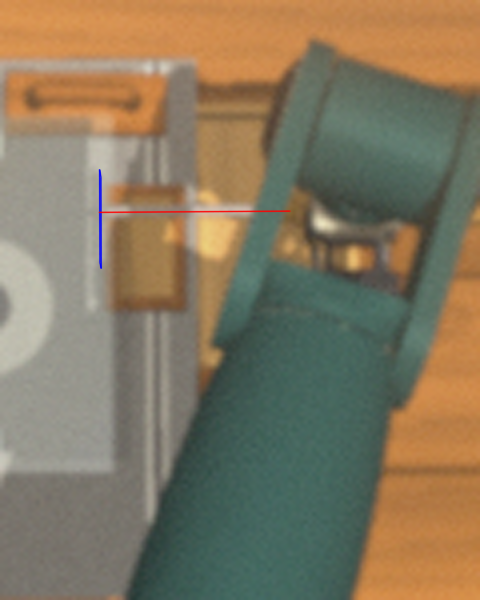

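Emit:
{"method": "apply_moves", "body": {
  "steps": [
    [[0,0,0,0,0,0.02,-1],[0,0,0,0,0,0.04,-1],[0,0,0,0,0,0.06,-1],[0,0,0,0,0,0.08,-1],[0,0,0,0,0,0.1,-1]]
  ]
}}

```text
clock: 22.32
tool_pos: [641.5, -236.8, 84.1]
orientation: [1.208, 1.212, -1.201]
ft_force: [-0.2, 1.0, -0.6]
opening: 23.5
```

Emit:
{"method": "apply_moves", "body": {
  "steps": [
    [[0,0,0,0,0,0.02,-1],[0,0,0,0,0,0.04,-1],[0,0,0,0,0,0.06,-1],[0,0,0,0,0,0.08,-1],[0,0,0,0,0,0.086,-1]]
  ]
}}

```text
clock: 22.73
tool_pos: [641.7, -280.4, 83.9]
orientation: [1.209, 1.211, -1.202]
ft_force: [-0.2, 0.9, -1.5]
opening: 23.6
```

Emit:
{"method": "apply_moves", "body": {
  "steps": [
    [[0,0,0,-0.02,0,0,-1],[0,0,0,-0.04,0,0,-1],[0,0,0,-0.08,0,0,-1],[0,0,0,-0.12,0,0,-1],[0,0,0,-0.16,0,0,-1]]
  ]
}}

```text
clock: 23.15
tool_pos: [641.7, -278.4, 166.3]
orientation: [1.208, 1.211, -1.2]
ft_force: [0.1, -0.1, -2.2]
opening: 23.8
```

```bash

python3 - <<'E'
from look import *
sent([0,0,0,0,0,.1],[0,0,0,0,0,.086],[0,0,0,-.16,0,0])
look('f3',(290,130,410,280),(270,150,410,290),4)
E
```

```text
clk 23.15 grasp [ 641.6 -278.5  185.1] cmd [ 640.3 -279.7  183.8] open 23.782308439957745 F [ 0.1 -0.1 -2.2] T [-0.18  0.05 -0.01] q [-0.45  0.18  1.45  0.    1.5  -0.45]
rod dir [-0.007  1.     0.002]
```

View pics/f3_scene.png

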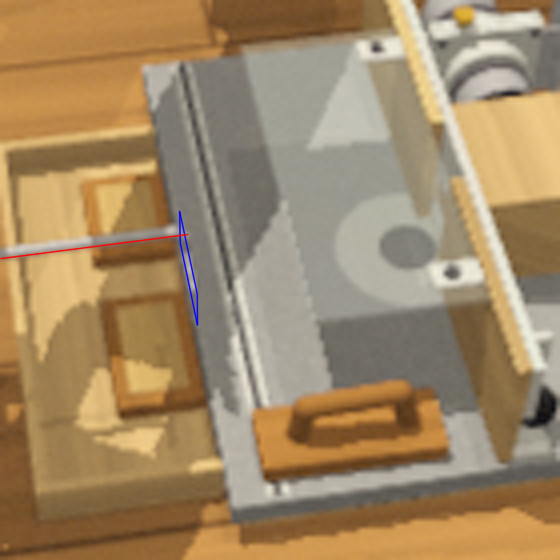

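View pics/f3_top.png

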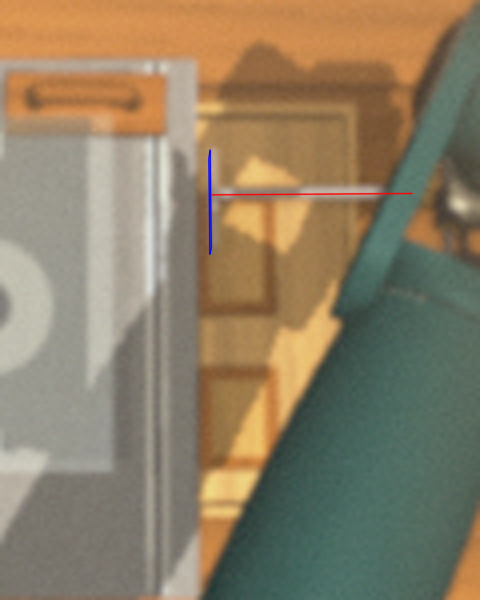

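```bash

python3 - <<'E'
from look import *
go((620,-300,230),rot(75,0,-1),5,-1)
go((456.7,-402,230),rot(6.7,0,-1),15,-1)
go((456.7,-402,50),rot(6.7,6.8,-1),10,-1)
E
```

```text
[[[0.008, 0.0, 0.0, -0.018, -0.008, 0.008, -1], [0.017, 0.0, 0.0, -0.037, -0.016, 0.016, -1], [0.025, 0.0, 0.0, -0.055, -0.024, 0.024, -1], [0.034, 0.0, 0.0, -0.074, -0.033, 0.032, -1], [0.042, 0.0, 0.0, -0.092, -0.041, 0.04, -1]]]
end cmd grasp [ 619.8 -299.8  229.8] err [-0.16  0.23 -0.2 ] 0.08
[[[0.013, 0.0, 0.0, 0.0, -0.018, 0.019, -1], [0.025, 0.0, 0.0, 0.0, -0.035, 0.038, -1], [0.038, 0.0, 0.0, 0.0, -0.053, 0.056, -1], [0.051, 0.0, 0.0, 0.0, -0.07, 0.075, -1], [0.063, 0.0, 0.0, 0.0, -0.088, 0.094, -1]]]
[[[0.013, 0.0, 0.0, 0.0, -0.009, 0.024, -1], [0.026, 0.0, 0.0, 0.0, -0.017, 0.048, -1], [0.038, 0.0, 0.0, 0.0, -0.026, 0.072, -1], [0.051, 0.0, 0.0, 0.0, -0.035, 0.096, -1], [0.064, 0.0, 0.0, 0.0, -0.044, 0.12, -1]]]
[[[0.012, 0.0, 0.0, 0.0, 0.001, 0.026, -1], [0.025, 0.0, 0.0, 0.0, 0.002, 0.051, -1], [0.038, 0.0, 0.0, 0.0, 0.003, 0.077, -1], [0.05, 0.0, 0.0, 0.0, 0.005, 0.103, -1], [0.063, 0.0, 0.0, 0.0, 0.006, 0.128, -1]]]
end cmd grasp [ 456.9 -402.   229.8] err [ 0.18  0.03 -0.2 ] 0.02
[[[0.0, 0.002, 0.0, 0.036, 0.0, 0.0, -1], [0.0, 0.004, 0.0, 0.072, 0.0, -0.001, -1], [0.0, 0.006, 0.0, 0.108, 0.0, -0.001, -1], [0.0, 0.008, 0.0, 0.144, 0.0, -0.002, -1], [0.0, 0.009, 0.0, 0.18, 0.0, -0.002, -1]]]
[[[0.0, 0.002, 0.0, 0.036, 0.0, 0.002, -1], [0.0, 0.004, 0.0, 0.072, 0.0, 0.003, -1], [0.0, 0.006, 0.0, 0.107, 0.0, 0.005, -1], [0.0, 0.008, 0.0, 0.143, 0.0, 0.006, -1], [0.0, 0.01, 0.0, 0.179, 0.0, 0.008, -1]]]
end cmd grasp [ 456.7 -402.    50.1] err [0.   0.01 0.08] 0.04
```

Emit:
{"method": "apply_moves", "body": {
  "steps": [
    [[0.008,0.0,0.0,-0.018,-0.008,0.008,-1],[0.017,0.0,0.0,-0.037,-0.016,0.016,-1],[0.025,0.0,0.0,-0.055,-0.024,0.024,-1],[0.034,0.0,0.0,-0.074,-0.033,0.032,-1],[0.042,0.0,0.0,-0.092,-0.041,0.04,-1]]
  ]
}}

```text
clock: 23.67
tool_pos: [620.8, -298.9, 209.8]
orientation: [1.402, 1.075, -1.395]
ft_force: [0.8, 0.0, -1.1]
opening: 23.5
```

Emit:
{"method": "apply_moves", "body": {
  "steps": [
    [[0.013,0.0,0.0,0.0,-0.018,0.019,-1],[0.025,0.0,0.0,0.0,-0.035,0.038,-1],[0.038,0.0,0.0,0.0,-0.053,0.056,-1],[0.051,0.0,0.0,0.0,-0.07,0.075,-1],[0.063,0.0,0.0,0.0,-0.088,0.094,-1]]
  ]
}}

```text
clock: 24.08
tool_pos: [566.0, -333.2, 209.0]
orientation: [1.679, 0.825, -1.672]
ft_force: [0.5, -0.9, -2.8]
opening: 23.8
```

Emit:
{"method": "apply_moves", "body": {
  "steps": [
    [[0.013,0.0,0.0,0.0,-0.009,0.024,-1],[0.026,0.0,0.0,0.0,-0.017,0.048,-1],[0.038,0.0,0.0,0.0,-0.026,0.072,-1],[0.051,0.0,0.0,0.0,-0.035,0.096,-1],[0.064,0.0,0.0,0.0,-0.044,0.12,-1]]
  ]
}}

```text
clock: 24.5
tool_pos: [512.0, -367.5, 208.8]
orientation: [1.938, 0.508, -1.932]
ft_force: [-0.7, -0.4, -1.0]
opening: 23.7
```

Emit:
{"method": "apply_moves", "body": {
  "steps": [
    [[0.012,0.0,0.0,0.0,0.001,0.026,-1],[0.025,0.0,0.0,0.0,0.002,0.051,-1],[0.038,0.0,0.0,0.0,0.003,0.077,-1],[0.05,0.0,0.0,0.0,0.005,0.103,-1],[0.063,0.0,0.0,0.0,0.006,0.128,-1]]
  ]
}}

```text
clock: 24.92
tool_pos: [457.8, -401.7, 208.6]
orientation: [2.166, 0.128, -2.16]
ft_force: [1.4, 0.1, -1.9]
opening: 23.6
```

Emit:
{"method": "apply_moves", "body": {
  "steps": [
    [[0.0,0.002,0.0,0.036,0.0,0.0,-1],[0.0,0.004,0.0,0.072,0.0,-0.001,-1],[0.0,0.006,0.0,0.108,0.0,-0.001,-1],[0.0,0.008,0.0,0.144,0.0,-0.002,-1],[0.0,0.009,0.0,0.18,0.0,-0.002,-1]]
  ]
}}

```text
clock: 25.33
tool_pos: [459.4, -401.0, 117.8]
orientation: [2.227, 0.136, -2.097]
ft_force: [0.4, -0.0, -2.5]
opening: 23.9
```

Emit:
{"method": "apply_moves", "body": {
  "steps": [
    [[0.0,0.002,0.0,0.036,0.0,0.002,-1],[0.0,0.004,0.0,0.072,0.0,0.003,-1],[0.0,0.006,0.0,0.107,0.0,0.005,-1],[0.0,0.008,0.0,0.143,0.0,0.006,-1],[0.0,0.01,0.0,0.179,0.0,0.008,-1]]
  ]
}}

```text
clock: 25.75
tool_pos: [460.8, -400.5, 28.3]
orientation: [2.293, 0.14, -2.028]
ft_force: [0.0, 0.2, -2.1]
opening: 23.7
```

```bash

python3 - <<'E'
from look import *
look('p1',None,(140,140,280,280),4,('scene',))
go((456.7,-402,33),rot(6.7,6.8,-1),5,-1)
E
```

```text
clk 25.75 grasp [ 458.6 -400.8   46.9] cmd [ 456.7 -402.    50.1] open 23.656323525702163 F [ 0.   0.2 -2.1] T [-0.04  0.4  -0.01] q [-0.81  0.05  1.84  0.11  1.19  0.61]
rod dir [0.985 0.118 0.123]
[[[0.0, 0.0, 0.0, 0.007, 0.0, 0.001, -1], [0.0, 0.0, 0.0, 0.014, 0.0, 0.002, -1], [0.0, 0.0, 0.0, 0.02, 0.0, 0.002, -1], [0.0, 0.0, 0.0, 0.027, 0.0, 0.003, -1], [0.0, 0.0, 0.0, 0.034, 0.0, 0.004, -1]]]
end cmd grasp [ 456.7 -402.    33. ] err [ 0.04  0.02 -0.03] 0.04
```

View pics/p1_scene.png

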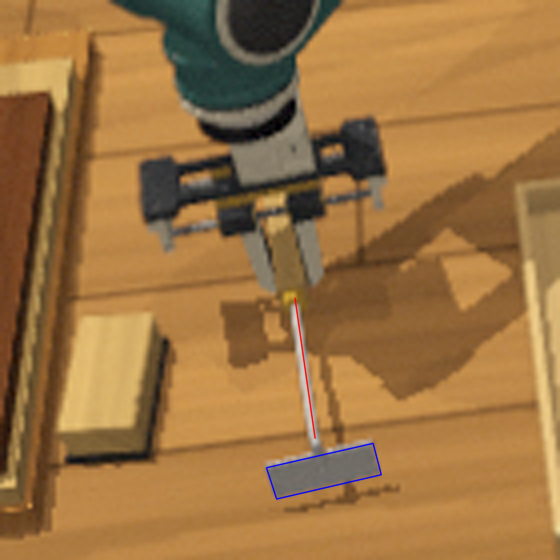

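Emit:
{"method": "apply_moves", "body": {
  "steps": [
    [[0,0,0,0,0,0,-1],[0.0,0.0,0.0,0.008,0.0,0.001,-1],[0.0,0.0,0.0,0.016,0.0,0.002,-1],[0.0,0.0,0.0,0.024,0.0,0.003,-1],[0.0,0.0,0.0,0.032,0.0,0.004,-1]]
  ]
}}

```text
clock: 26.22
tool_pos: [461.2, -401.2, 13.8]
orientation: [2.293, 0.138, -2.027]
ft_force: [0.5, -0.3, -0.4]
opening: 23.6
```

Emit:
{"method": "apply_moves", "body": {
  "steps": [
    [[0,0,0,0.002,0,0,-1],[0.0,0.0,0.0,0.002,0.0,0,-1]]
  ]
}}

```text
clock: 26.38
tool_pos: [461.2, -401.2, 13.0]
orientation: [2.293, 0.139, -2.028]
ft_force: [-2.2, 2.7, 3.6]
opening: 23.8
```

Emit:
{"method": "apply_moves", "body": {
  "steps": [
    [[0,0,0,0,0,0,-0.3],[0,0,0,0,0,0,0],[0,0,0,0,0,0,0.2],[0,0,0,0,0,0,0.3],[0,0,0,0,0,0,0.3]]
  ]
}}

```text
clock: 26.8
tool_pos: [461.0, -401.1, 12.4]
orientation: [2.293, 0.139, -2.028]
ft_force: [-0.5, 0.2, 0.6]
opening: 52.3
```

Emit:
{"method": "apply_moves", "body": {
  "steps": [
    [[0,0,0,-0.02,0,0,0.3],[0,0,0,-0.06,0,0,0.3],[0,0,0,-0.12,0,0,0.3],[0,0,0,-0.18,0,0,0.3],[0,0,0,-0.24,0,0,0.3]]
  ]
}}

```text
clock: 27.22
tool_pos: [446.1, -402.9, 133.6]
orientation: [2.293, 0.139, -2.028]
ft_force: [0.6, 0.6, 0.1]
opening: 60.5
```

Emit:
{"method": "apply_moves", "body": {
  "steps": [
    [[0,0,0,-0.05,0,0.05,0.3],[0,0,0,-0.1,0,0.1,0.3],[0,0,0,-0.15,0,0.1,0.3],[0,0,0,-0.2,0,0.1,0.3],[0,0,0,-0.2,0,0.1,0.3]]
  ]
}}

```text
clock: 27.63
tool_pos: [385.0, -411.7, 231.1]
orientation: [2.295, 0.132, -2.021]
ft_force: [-0.2, -0.5, 0.7]
opening: 60.6
```

```bash
python3 - <<'E'
from rig import env
import cv2
s=env.sense();print(s['clock'],s['tool_pos'],s['ft_force'],abs(s['qvel']).max())
for n in("scene","top"):
    im=env.read_camera(n); cv2.imwrite(f"pics/{n}_end.png",im[:,:,::-1])
t=cv2.imread("pics/top_end.png");cv2.imwrite("pics/top_end2.png",cv2.resize(t[130:300,190:460],None,fx=2.9,fy=2.9,interpolation=cv2.INTER_CUBIC))
t=cv2.imread("pics/scene_end.png");cv2.imwrite("pics/scene_end2.png",cv2.resize(t[110:290,150:450],None,fx=2.6,fy=2.6,interpolation=cv2.INTER_CUBIC))
E
```

```text
27.6333 [ 385.02631555 -411.69457383  231.11050735] [-0.23072867 -0.46708821  0.7301648 ] 0.06668992224183815
```

View pics/scene_end2.png

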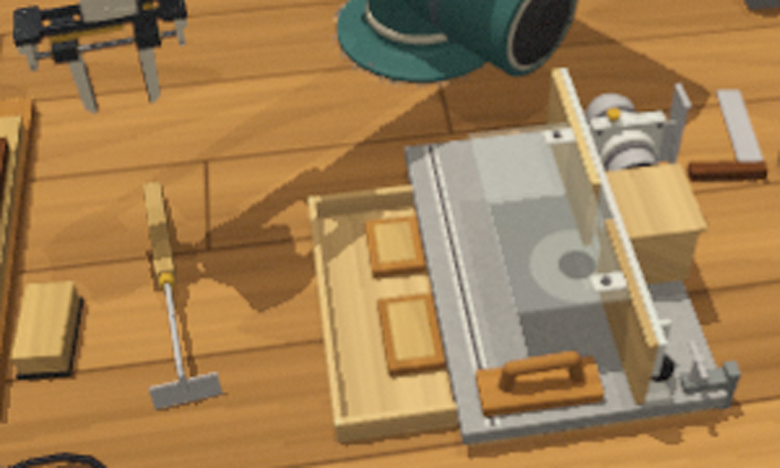

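View pics/top_end2.png

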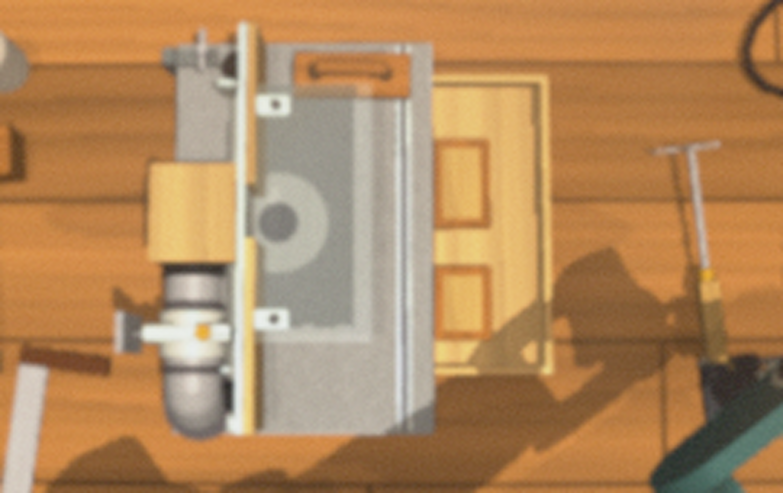

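```bash
python3 - <<'E'
from h import *
t=cv2.imread("pics/top_end.png");cv2.imwrite("pics/tab.png",cv2.resize(t[230:260,220:275],None,fx=12,fy=12,interpolation=cv2.INTER_CUBIC))
print(proj('top',[T2W([(-85,y,190)],(515.2,130.2,.003))[0] for y in (140,144,150,155)]))
E
```

```text
[[231.44204441 244.44130413]
 [230.18438988 244.43760188]
 [228.29917997 244.43187307]
 [226.72935428 244.42693826]]
```

View pics/tab.png

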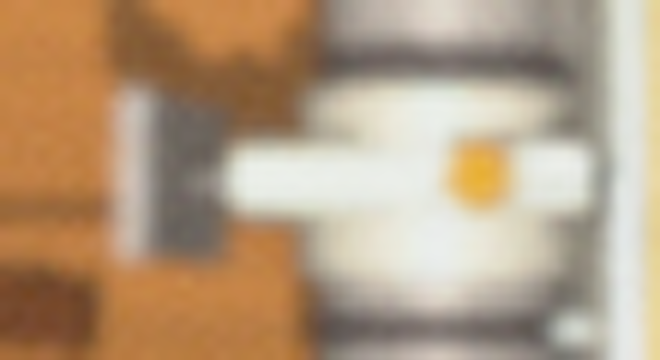

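```bash
python3 -c "
from rig import env
print(env.hand_in())"
```

```text
the job is handed in; nothing more can be done
None
```

The job is done and handed in; the last pictures were taken at about 27.6 s, against the 72 s limit. hand_in reports no verdict, so the checks below are my own.

- **Gate:** I reached over the fence with the rake and pulled the tab until it met the hard stop. It slid at about 4 N and peaked at about 46 N at the wrist when it stopped. In the final top picture the tab's top edge is at column 231, and fully shut predicts 230.8.
- **Blanks:** I then reached in under the guard and raked off the near (short) blank, then the far (long) one. Both lie flat in the tray. I felt no contact with the guard: apart from the gate stop, wrist forces while holding the rake stayed at a few newtons.
- **Rake:** It lies on the open bench about where it was at the start, clear of the table and tray. The arm is raised and touching nothing.
- **Other things:** The push block, try square and sanding block look unmoved in the last pictures. The mallet was mostly outside those views, so I only know the arm never went near it.

One disagreement: the blade looked up to about 8 mm nearer the gripper than my model predicted, through either calibration error or a slightly offset grip. I allowed for it in the clearances and it caused no trouble.

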